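Put the rover's flat battery pack on charge

ROBOT

A 7-joint arm with a two-finger parallel gripper is mounted at the origin on the work surface. World frame = base frame: x ahead of the robot, y to its left, z up, the work surface at z = 0. Lengths are in m, angles in rad, forces in N, time in s.
With the tool pointing down it reaches from about 0.4 to 0.9 m from the base axis. Payload 5.5 kg.
Tool frame: the origin (TCP) lies on the centre line of the jaws, within the pads' length; the fingertips stand 8 mm ahead of it and the grasp point (between the pads) lies 11 mm behind it; z points along the fingers, y is the direction in which the jaws open and shut (so a half turn about z gives the same grasp; the last joint's range is limited). The gripper opens to 85 mm and grips with 20 to 120 N. Pads are 22 mm wide; open, the fingers measure 114 mm over their backs; the gripper's body (76 mm by 85 mm) begins 54 mm behind the grasp point. The pads swing forward as they close: fully open they stand 13 mm farther back than shut.
Start: joints at [1.577, 0.501, -0.427, 1.55, 0.221, 1.138, -0.21], TCP at [0.165, -0.629, 0.239] pointing down, gripper open.
Joint ranges: [-2.88, 2.88], [-0.31, 2.03], [-1.54, 1.56], [0.2, 2.42], [-1.41, 4.55], [0.19, 2.02], [-2.57, 2.57]. Speed limits (rad/s): [2.57, 2.57, 3.14, 3.14, 3.14, 3.14, 3.14].

INTERFACE

Orientations are given as a 3x3 rotation matrix whose columns are the frame's x, y, z axes.
In Python, from station import sensors, optics, ctrl gives the robot as it stands.
- The arm moves only by the tool servo_tool, never from a script. Its argument "targets" is one flat list of numbers, 5 for each row, row after row: the shift along the world's x, y, z in m, then the turn about the world's z in rad, then the closure in counts, from 0 (fully open) to 255 (shut). A call has 1 to 20 rows; each row is the pose to reach, as a shift and turn from the pose commanded when the call began; what a row does not reach only later rows make up. A row lasts 1/12 s, in which the tool goes at most 41.7 mm and 7.16 degrees, less where a joint would pass 70% of its speed; a pose out of reach is approached as far as the arm can. A call with a gripper value outside its range is refused whole. The fingers move at their own pace and stop on an object; "grip_force" is the grip in N (left out, the last holds). Time passes only in rows, so rows that repeat a pose let the fingers close. It gives the time, the measured TCP pose, the force and the opening at its end, in the units of the state.
- sensors.observe(): the state, without advancing time (a new reading comes with each control period).
- optics.camera(name): name is "scene" or "top"; returns the picture (400x640x3 uint8, red, green, blue); there is no depth.
- optics.camera_params(name): a dict with "fx", "fy", "cx", "cy" (pixels), "cam_to_world" (4x4, takes a point from camera to world coordinates). Camera axes: x right, y down, z forward; pixel columns grow to the right and rows downward; lengths in m; the calibration is good to about 2 mm. A picture is of the moment at which its call begins. camera_params takes no time and is no camera call.
- ctrl.close_job(): hands the job in, once; it reports no verdict.
The state is a dict: "clock": time; "qpos": joint angles; "joint_vel": joint speeds; "joint_efforts": joint torques, N m; "ee_pos": TCP position; "orientation": TCP orientation; "ft_force": force on the tool from outside, world axes, zero at the start; "moment": the same for the moment, N m; "gripper_width": finger opening in m.
Only numpy, scipy, OpenCV 4.12 (cv2) and the standard library are available. Lean on these libraries where they do the work, as an engineer would, in place of code of your own. Each camera call takes 0.05 s, during which the arm holds its last target.

TASK

The battery pack in the rover is flat: lift it out and lower it gently into the one free bay of the charger, fully down on the bay floor and lined up with the other packs, its thumb step towards the switches like theirs. Once it is in and let go, throw that bay's own switch on, fully over towards the packs. The other packs are full: leave them and their switches, the rover and the other things on the desk as they are.

Things in the scene. Friction and masses are not known exactly. Their poses are not given: they have to be found in the camera images.
- rover_pack: The flat pack in the rover: 64 x 26 x 40 mm, 0.15 kg, black plastic, flat ends. Sides straight up to 27 mm, then a half-round top (radius 13) along its length to 40 mm; at the +x end the last 14 mm of the round top is missing, leaving a flat thumb step 27 mm high. Origin: centre of underside; x along its length to the thumb step, z up.
- rover_pack_thumb (a point): Point on rover_pack on top of its thumb step: 25 mm from its centre towards that end, 27 mm above its underside.
- pack_1: A pack already lying in a charger bay, thumb step towards the switches. Same make as rover_pack: 64 x 26 x 40 mm, same frame (x towards the thumb step, origin centre of underside).
- pack_2: A pack already lying in a charger bay, thumb step towards the switches. Same make as rover_pack: 64 x 26 x 40 mm, same frame (x towards the thumb step, origin centre of underside).
- pack_3: A pack already lying in a charger bay, thumb step towards the switches. Same make as rover_pack: 64 x 26 x 40 mm, same frame (x towards the thumb step, origin centre of underside).
- rover: Loose four-wheel rover, 200 x 156 mm, 0.9 kg; origin on the desk below its pack, x to its sensor bar. The pack stands on the deck, 52 mm above the desk, thumb step to +x. End plates 36 wide x 32 mm high, 2 mm off the pack's ends, keep fingers off the ends; the sides are open (deck 96 mm wide) but for 5 mm lips at the corners. Wheel tops 60 mm high, 66 mm ahead and behind; wheels do not roll.
- charger: Fixed charger tray, 162 (x) x 153 mm (y); origin on the desk at its middle, x from the switches towards the packs. Four identical bays side by side along y at 33 mm pitch, in any order; one is empty. Ribs 8 mm high leave each bay 30.5 mm wide, its ends open. Neighbouring packs stand only 7 mm apart, too little for a finger: a pack goes in held by its ends.
- bay_a: One charger bay, fixed, anywhere in the row; axes as the charger's. Origin on the desk below the middle of where a pack lies; bay floor 30 mm above it, level from 102 mm in front (-x) to 48 mm behind. A seated pack's origin is 30 mm straight above this one, its x opposite to the bay's x. The bay's switch is 84 mm towards -x.
- bay_b: One charger bay, fixed, anywhere in the row; axes as the charger's. Origin on the desk below the middle of where a pack lies; bay floor 30 mm above it, level from 102 mm in front (-x) to 48 mm behind. A seated pack's origin is 30 mm straight above this one, its x opposite to the bay's x. The bay's switch is 84 mm towards -x.
- bay_c: One charger bay, fixed, anywhere in the row; axes as the charger's. Origin on the desk below the middle of where a pack lies; bay floor 30 mm above it, level from 102 mm in front (-x) to 48 mm behind. A seated pack's origin is 30 mm straight above this one, its x opposite to the bay's x. The bay's switch is 84 mm towards -x.
- bay_d: One charger bay, fixed, anywhere in the row; axes as the charger's. Origin on the desk below the middle of where a pack lies; bay floor 30 mm above it, level from 102 mm in front (-x) to 48 mm behind. A seated pack's origin is 30 mm straight above this one, its x opposite to the bay's x. The bay's switch is 84 mm towards -x.
- switch_a (a joint): Toggle switch of bay_a, rad: 0 = off (leaning 0.4 rad away from the packs), 0.8 = on (leaning 0.4 rad towards the packs). Stiff (about 1.5 to 2 N at the tip), it stays where it is left, stops at both ends; hinged across the bay 28 mm above the desk, 84 mm in front of the bay origin.
- switch_a_tip (a point): Tip of the lever of switch_a: a steel bat lever 30 mm long from its hinge, 5 to 7 mm thick; its tip is about 56 mm above the desk when off or on.
- switch_b (a joint): Toggle switch of bay_b, rad: 0 = off (leaning 0.4 rad away from the packs), 0.8 = on (leaning 0.4 rad towards the packs). Stiff (about 1.5 to 2 N at the tip), it stays where it is left, stops at both ends; hinged across the bay 28 mm above the desk, 84 mm in front of the bay origin.
- switch_b_tip (a point): Tip of the lever of switch_b: a steel bat lever 30 mm long from its hinge, 5 to 7 mm thick; its tip is about 56 mm above the desk when off or on.
- switch_c (a joint): Toggle switch of bay_c, rad: 0 = off (leaning 0.4 rad away from the packs), 0.8 = on (leaning 0.4 rad towards the packs). Stiff (about 1.5 to 2 N at the tip), it stays where it is left, stops at both ends; hinged across the bay 28 mm above the desk, 84 mm in front of the bay origin.
- switch_c_tip (a point): Tip of the lever of switch_c: a steel bat lever 30 mm long from its hinge, 5 to 7 mm thick; its tip is about 56 mm above the desk when off or on.
- switch_d (a joint): Toggle switch of bay_d, rad: 0 = off (leaning 0.4 rad away from the packs), 0.8 = on (leaning 0.4 rad towards the packs). Stiff (about 1.5 to 2 N at the tip), it stays where it is left, stops at both ends; hinged across the bay 28 mm above the desk, 84 mm in front of the bay origin.
- switch_d_tip (a point): Tip of the lever of switch_d: a steel bat lever 30 mm long from its hinge, 5 to 7 mm thick; its tip is about 56 mm above the desk when off or on.
- hex_driver: Bystander: small screwdriver 130 mm long lying on the desk; origin on its underside at mid-length.
- spare_wheel: Bystander: spare rover wheel, 60 mm diameter, 26 mm thick, lying flat; origin centre of underside.
- parts_tray: Bystander: clear compartment tray 110 x 155 x 32 mm with gears and pins; origin centre of underside.
Things that resemble listed ones, but are neither listed nor needed, are in the scene too. Leave any blue or brown look-alike of the bay_d alone.

How it is judged:
By the outcome, as a careful person would: the job done as asked, in the order asked, and still so for the second after the job is handed in, with the robot touching nothing.
It also fails if it takes over 64 s, if anything falls off the work surface, if the arm or the gripper's body presses on something with over 40 N, if the wrist force passes 120 N, or if a joint passes its speed limit or range.

## Working session

There is one attempt and no reset: what is moved stays moved. The work goes in short steps, Python scripts to look and compute and a tool call to move; the robot and the scene stay as the last step left them, time stands still between calls to the robot, and variables do not carry over. Pictures are saved under pics/ and viewed, and the job is handed in when it is done.

Besides the shell and the picture viewer there is one more tool, called after "Call:" as a command line: name --argument value ..., lists and objects as JSON in quotes. servo_tool: Moves the arm, as the interface text tells. Its arguments: {"type":"object","properties":{"targets":{"type":"array","items":{"type":"number"}},"grip_force":{"type":"number"}},"required":["targets"]}

```bash
ls; mkdir -p pics; python3 - <<'E'
from station import sensors, optics, ctrl
import cv2, numpy as np
s=sensors.observe(); print(s)
for n in ("scene","top"):
    im=optics.camera(n); cv2.imwrite(f"pics/{n}0.png",im[:,:,::-1]); np.save(f"pics/{n}0.npy",im)
    p=optics.camera_params(n); print(n,p)
E
```

```text
pics
{'clock': 0.0, 'qpos': array([ 1.57719334,  0.50181739, -0.42682117,  1.55146553,  0.22079166,
        1.13826306, -0.21026335]), 'joint_vel': array([-2.44798748e-04, -1.14680672e-03, -1.63394585e-03,  2.32856542e-04,
       -6.20128206e-05, -1.38466422e-03, -5.67596998e-04]), 'joint_efforts': array([ 3.73018675e-04, -5.69511259e+01, -5.81592724e+00, -2.80942547e+01,
        1.05794880e-02,  1.19866926e-02, -1.45705758e-05]), 'ee_pos': array([ 0.16490198, -0.62804025,  0.23827459]), 'orientation': array([[ 9.67177129e-01,  2.54102819e-01, -3.98695809e-04],
       [ 2.54103117e-01, -9.67175355e-01,  1.85411666e-03],
       [ 8.55275086e-05, -1.89456907e-03, -9.99998202e-01]]), 'ft_force': array([-0.22714211, -0.3222619 ,  0.51943691]), 'moment': array([ 0.01828664, -0.05722923,  0.02700273]), 'gripper_width': 0.08527229579842058}
scene {'fx': 505.12997107187994, 'fy': 505.12997107187994, 'cx': 317.4823321436492, 'cy': 201.20041923551642, 'cam_to_world': array([[-0.05331963,  0.76041917, -0.64724006,  1.32555794],
       [ 0.99852611,  0.04717664, -0.02683243,  0.08775121],
       [ 0.01013071, -0.6477168 , -0.76181384,  0.95669046],
       [ 0.        ,  0.        ,  0.        ,  1.        ]])}
top {'fx': 455.02247702861115, 'fy': 455.02247702861115, 'cx': 317.14611911241684, 'cy': 195.35092533162683, 'cam_to_world': array([[ 0.0185925 , -0.9951073 ,  0.09703493,  0.50362988],
       [-0.99975037, -0.01970599, -0.01052939,  0.06616192],
       [ 0.01239004, -0.09681494, -0.99522528,  1.25881263],
       [ 0.        ,  0.        ,  0.        ,  1.        ]])}
```

View pics/scene0.png

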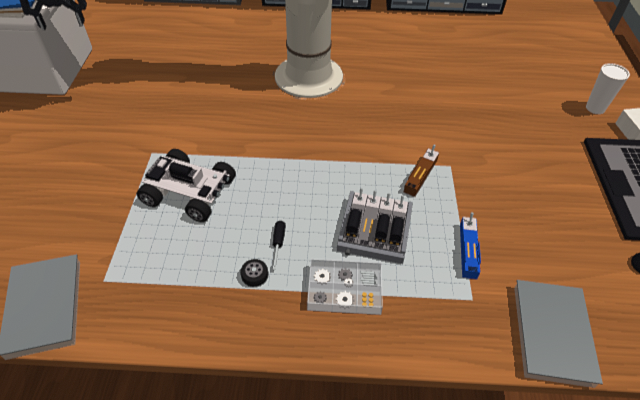

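View pics/top0.png

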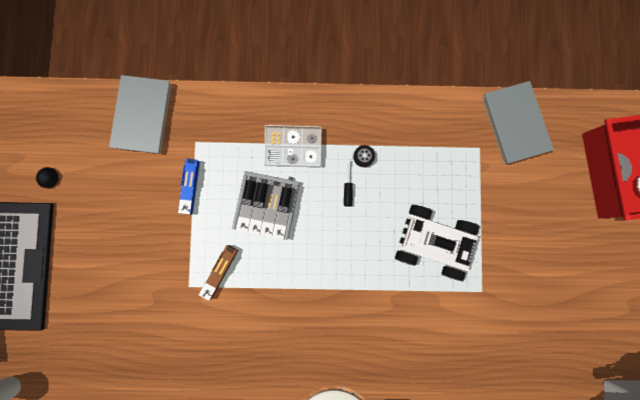

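```bash
python3 - <<'E'
import cv2, numpy as np
t=cv2.imread("pics/top0.png"); s=cv2.imread("pics/scene0.png")
def crop(im,x0,y0,w,h,k,n): cv2.imwrite(n,cv2.resize(im[y0:y0+h,x0:x0+w],None,fx=k,fy=k,interpolation=cv2.INTER_CUBIC))
crop(t,225,160,90,90,6.66,"pics/t_ch.png")
crop(t,385,195,110,90,7,"pics/t_rov.png")
crop(s,330,180,90,85,7,"pics/s_ch.png")
crop(s,130,145,110,80,7,"pics/s_rov.png")
E
```

```text
(no output)
```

View pics/t_ch.png

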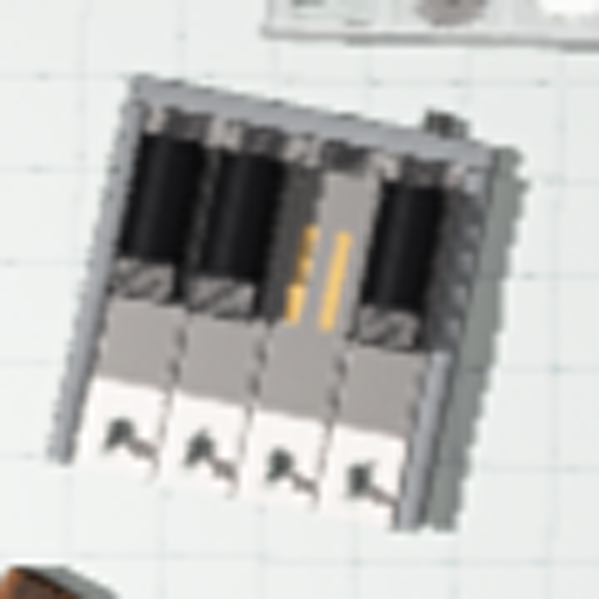

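View pics/t_rov.png

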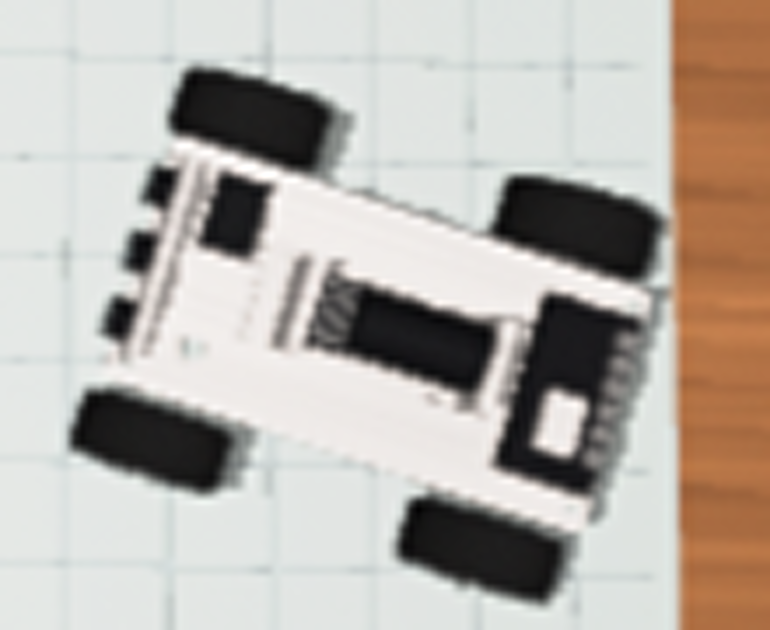

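View pics/s_ch.png

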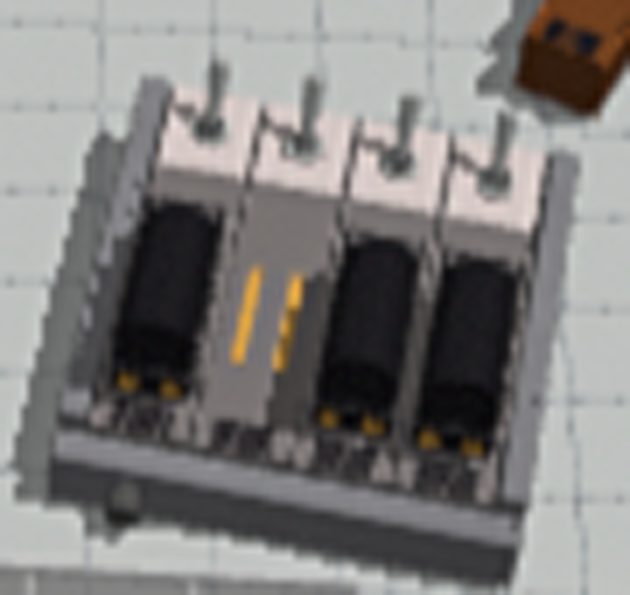

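View pics/s_rov.png

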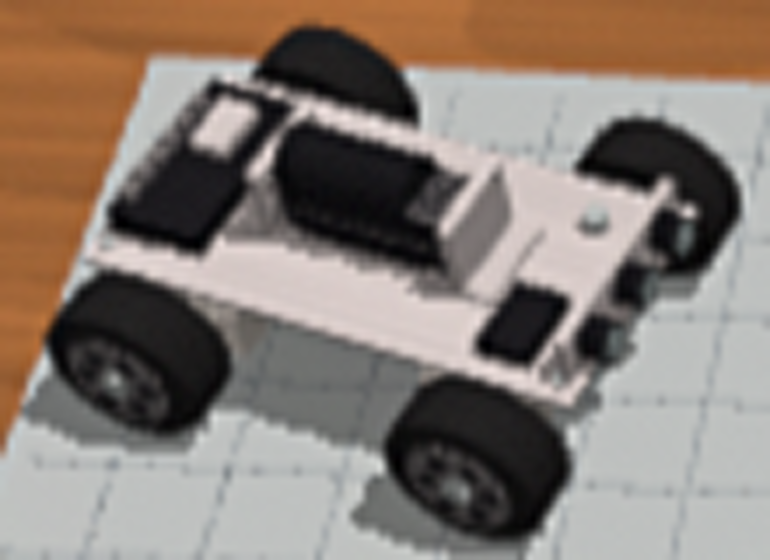

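```bash
cat > h.py <<'E'
import numpy as np, cv2
from scipy.optimize import minimize, least_squares
from station import optics
P={n:optics.camera_params(n) for n in("scene","top")}
def proj(n,X):
    p=P[n];T=np.linalg.inv(p["cam_to_world"]);c=np.asarray(X)@T[:3,:3].T+T[:3,3]
    return np.c_[p["fx"]*c[:,0]/c[:,2]+p["cx"],p["fy"]*c[:,1]/c[:,2]+p["cy"]]
def unproj(n,uv,z):
    p=P[n];M=p["cam_to_world"];uv=np.atleast_2d(uv)
    d=np.c_[(uv[:,0]-p["cx"])/p["fx"],(uv[:,1]-p["cy"])/p["fy"],np.ones(len(uv))]@M[:3,:3].T
    o=M[:3,3];return o+d*((z-o[2])/d[:,2])[:,None]
def tf(pose,X):
    x,y,a=pose;c,s=np.cos(a),np.sin(a);X=np.asarray(X,float)
    return np.c_[x+c*X[:,0]-s*X[:,1],y+s*X[:,0]+c*X[:,1],X[:,2]]
th=np.linspace(0,np.pi,13)
def cyl(x0,x1): return np.array([[x,13*np.cos(t),27+13*np.sin(t)] for x in(x0,x1) for t in th])/1e3
def box(x0,x1,z0=0,z1=27): return np.array([[x,y,z] for x in(x0,x1) for y in(-13,13) for z in(z0,z1)])/1e3
STEP=np.array([[18,-13,27],[32,-13,27],[32,13,27],[18,13,27]])/1e3
K=8
def rect(n,pose,z0):  # wire polylines of pack
    f=lambda X: proj(n,tf(pose,np.asarray(X)+[0,0,z0]))
    L=[]
    for x in(-32,18): L.append(f(np.array([[x,13*np.cos(t),27+13*np.sin(t)] for t in th])/1e3))
    L.append(f(np.array([[-32,-13,27],[32,-13,27],[32,13,27],[-32,13,27],[-32,-13,27]])/1e3))
    L.append(f(np.array([[-32,-13,0],[32,-13,0],[32,13,0],[-32,13,0],[-32,-13,0]])/1e3))
    L.append(f(np.array([[-32,0,40],[18,0,40]])/1e3))
    return L
def overlay(img,lines,x0,y0,w,h,k,fn,col=(0,255,0)):
    im=cv2.resize(img[y0:y0+h,x0:x0+w],None,fx=k,fy=k,interpolation=cv2.INTER_CUBIC)
    for L in lines:
        q=((np.asarray(L)-[x0,y0]+.5)*k-.5)
        cv2.polylines(im,[np.round(q*16).astype(np.int32)],False,col,1,cv2.LINE_AA,4)
    cv2.imwrite(fn,im)
E
python3 - <<'E'
from h import *
t=np.array([[360,290],[342,350],[500,325],[480,390]])/7+[385,195]
w=unproj("top",t,.085);print(w)
t=np.array([[118,258],[182,272],[365,310],[418,318]])/6.66+[225,160]
w=unproj("top",t,.06);print(w)
t=np.array([[145,132],[200,145],[385,180],[440,190]])/6.66+[225,160]
print(unproj("top",t,.065))
E
```

```text
[[ 0.51779293 -0.25568873  0.085     ]
 [ 0.4956971  -0.24890087  0.085     ]
 [ 0.50592421 -0.3072927   0.085     ]
 [ 0.48202412 -0.2996543   0.085     ]]
[[0.60763969 0.24977732 0.06      ]
 [0.60257062 0.22427576 0.06      ]
 [0.58889284 0.15143094 0.06      ]
 [0.58612641 0.13037613 0.06      ]]
[[0.65753566 0.24005696 0.065     ]
 [0.65278466 0.21813073 0.065     ]
 [0.64029521 0.14453055 0.065     ]
 [0.63674542 0.12266364 0.065     ]]
```

```bash
cat > fit.py <<'E'
from h import *
def hullcov(n,polys,holes,bb,ss=8):
    x0,y0,w,h=bb; m=np.zeros((h*ss,w*ss),np.uint8)
    for X in polys:
        q=((proj(n,X)-[x0,y0]+.5)*ss-.5); cv2.fillConvexPoly(m,cv2.convexHull(np.round(q*16).astype(np.int32)),255,cv2.LINE_AA,4)
    for X in holes:
        q=((proj(n,X)-[x0,y0]+.5)*ss-.5); cv2.fillConvexPoly(m,cv2.convexHull(np.round(q*16).astype(np.int32)),0,cv2.LINE_AA,4)
    m=cv2.resize(m,(w,h),interpolation=cv2.INTER_AREA).astype(float)/255
    return cv2.GaussianBlur(m,(0,0),.4)
E
python3 - <<'E'
from fit import *
im={n:np.load(f"pics/{n}0.npy").mean(2) for n in("top","scene")}
# rover pack: upper parts only
def bbof(n,X,pad=3):
    q=proj(n,X);a=np.floor(q.min(0)-pad).astype(int);b=np.ceil(q.max(0)+pad).astype(int);return (*a,*(b-a))
init=np.array([.502,-.271,np.radians(75.6)])
res={}
for cams in(["top"],["scene"],["top","scene"]):
    bbs={n:bbof(n,tf(init,cyl(-32,18)+[0,0,.052])) for n in cams}
    def cost(d):
        p=init+np.array([d[0]/1e3,d[1]/1e3,d[2]/100]);c=0
        for n in cams:
            x0,y0,w,h=bbs[n];D=np.clip((150-im[n][y0:y0+h,x0:x0+w])/115,0,1)
            polys=[tf(p,cyl(-32,18)+[0,0,.052])]
            hs=[]
            if n=="scene": polys.append(tf(p,box(-32,32)+[0,0,.052])); hs=[tf(p,STEP+[0,0,.052])]
            c+=((hullcov(n,polys,hs,bbs[n])-D)**2).sum()
        return c
    best=min((minimize(cost,[dx,dy,0],method="Nelder-Mead",options=dict(initial_simplex=np.array([[dx,dy,0],[dx+2,dy,0],[dx,dy+2,0],[dx,dy,4]]))) for dx in(-2,2) for dy in(-2,2)),key=lambda r:r.fun)
    p=init+best.x*[1e-3,1e-3,1e-2];print(cams,p,np.degrees(p[2]),best.fun);res[cams[0] if len(cams)==1 else "b"]=p
np.save("rov.npy",res["b"])
for n,bb in(("top",(420,220,60,45)),("scene",(155,150,60,45))):
    I=cv2.imread(f"pics/{n}0.png"); overlay(I,rect(n,res["b"],.052),*bb,13,f"pics/ov_{n}_r.png")
E
```

```text
['top'] [ 0.50385538 -0.26886689  1.27603918] 73.11165936140426 16.809369819805106
['scene'] [ 0.50365909 -0.26850127  1.31488582] 75.33740783455436 105.11110311774505
['top', 'scene'] [ 0.50376847 -0.26863876  1.28972558] 73.89583222644453 122.53624453047738
```

View pics/ov_top_r.png

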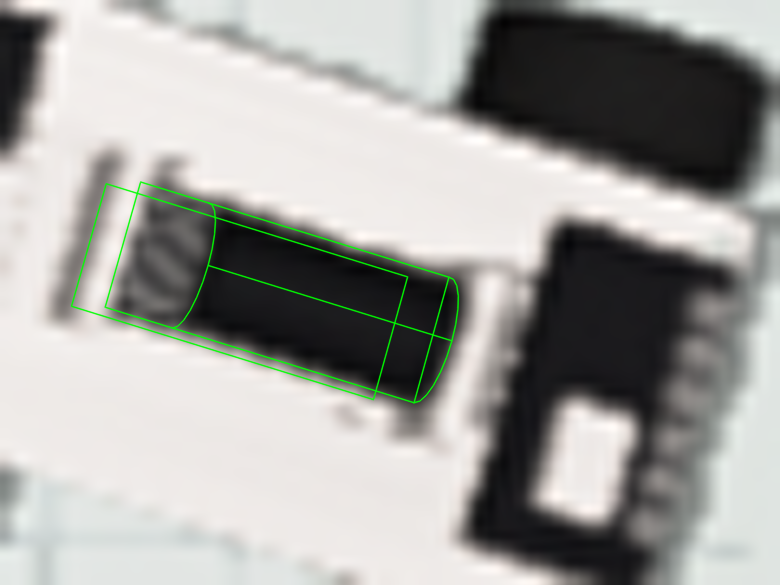

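View pics/ov_scene_r.png

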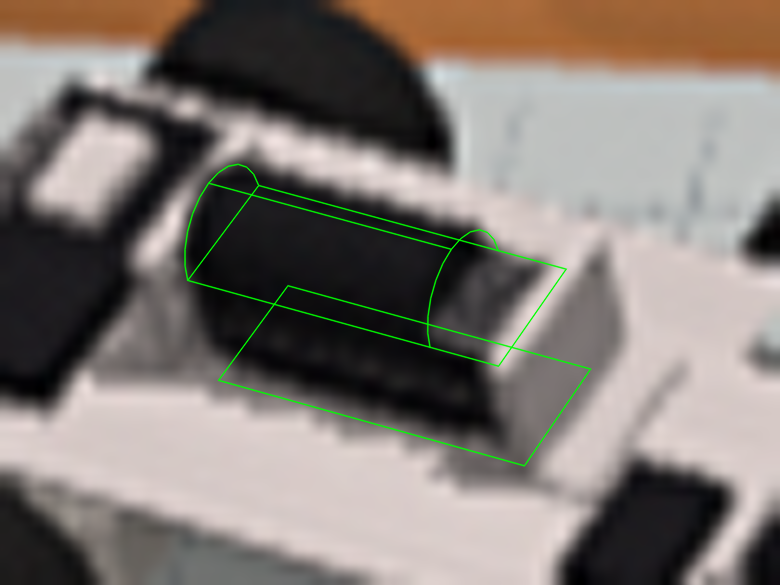

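```bash
python3 - <<'E'
from fit import *
im={n:np.load(f"pics/{n}0.npy").mean(2) for n in("top","scene")}
# row pose: origin at mid of 4 bays on desk, axes charger; bays y=+49.5,+16.5,-16.5(empty),-49.5
def packs(p):
    out=[]
    for y in(49.5,16.5,-49.5):
        o=tf(p,[[0,y/1e3,0]])[0]; out.append(np.array([o[0],o[1],p[2]+np.pi]))
    return out
w1=np.array([.630,.233]);w3=np.array([.613,.137])
a=np.radians(-11)
c=(w1+w3)/2; init=np.array([c[0]-.007*np.cos(a),c[1]-.007*np.sin(a),a])
res={}
for cams in(["top"],["scene"],["top","scene"]):
    bbs={}
    for n in cams:
        q=np.vstack([proj(n,tf(k,cyl(-32,18)+[0,0,.03])) for k in packs(init)])
        A=np.floor(q.min(0)-2).astype(int);B=np.ceil(q.max(0)+2).astype(int);bbs[n]=(*A,*(B-A))
    def cost(d):
        p=init+np.array([d[0]/1e3,d[1]/1e3,d[2]/100]);c=0
        for n in cams:
            x0,y0,w,h=bbs[n];D=np.clip((100-im[n][y0:y0+h,x0:x0+w])/60,0,1)
            polys=[tf(k,cyl(-32,18)+[0,0,.03]) for k in packs(p)]
            if n=="scene": polys+=[tf(k,box(-32,18)+[0,0,.03]) for k in packs(p)]
            c+=((hullcov(n,polys,[],bbs[n])-D)**2).sum()
        return c
    best=min((minimize(cost,[dx,dy,0],method="Nelder-Mead",options=dict(initial_simplex=np.array([[dx,dy,0],[dx+2,dy,0],[dx,dy+2,0],[dx,dy,4]]))) for dx in(-2,2) for dy in(-2,2)),key=lambda r:r.fun)
    p=init+best.x*[1e-3,1e-3,1e-2];print(cams,p,np.degrees(p[2]),best.fun);res[cams[0] if len(cams)==1 else "b"]=p
np.save("row.npy",res["b"])
for n,bb in(("top",(230,165,75,85)),("scene",(335,180,80,85))):
    I=cv2.imread(f"pics/{n}0.png"); L=[]
    p=res["b"]
    for k in packs(p): L+=rect(n,k,.03)
    o=tf(p,[[0,-.0165,0]])[0]; L+=rect(n,(o[0],o[1],p[2]+np.pi),.03)
    for y in(49.5,16.5,-16.5,-49.5):
        hx=-84/1e3; L.append(proj(n,tf(p,[[hx,y/1e3,.028],[hx-.03*np.sin(.4),y/1e3,.028+.03*np.cos(.4)]])))
    overlay(I,L,*bb,7,f"pics/ov_{n}_c.png")
print(tf(res["b"],[[0,-.0165,0],[-.084-.0117,-.0165,.056],[-.084+.0117,-.0165,.056]]))
E
```

```text
['top'] [ 0.61653213  0.18705742 -0.17328094] -9.928266597286171 100.7506571657421
['scene'] [ 0.6144413   0.18974671 -0.16950658] -9.712011394460067 108.43737493956814
['top', 'scene'] [ 0.61630993  0.18859542 -0.17686361] -10.133538486630647 243.47251644669498
[[0.61340687 0.17235281 0.        ]
 [0.51919975 0.18919056 0.056     ]
 [0.54223472 0.18507349 0.056     ]]
```

View pics/ov_top_c.png

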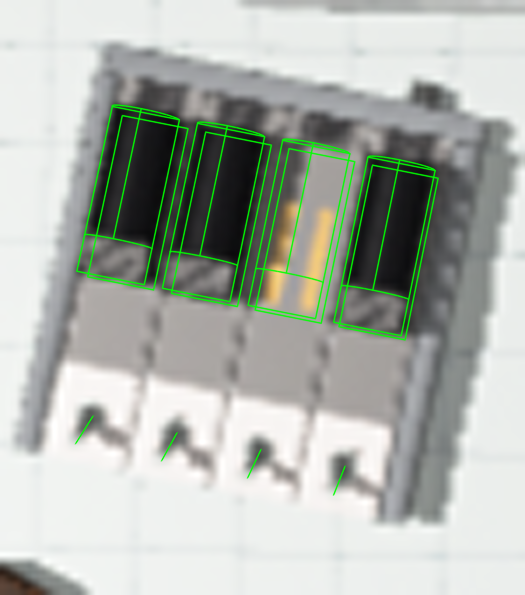

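View pics/ov_scene_c.png

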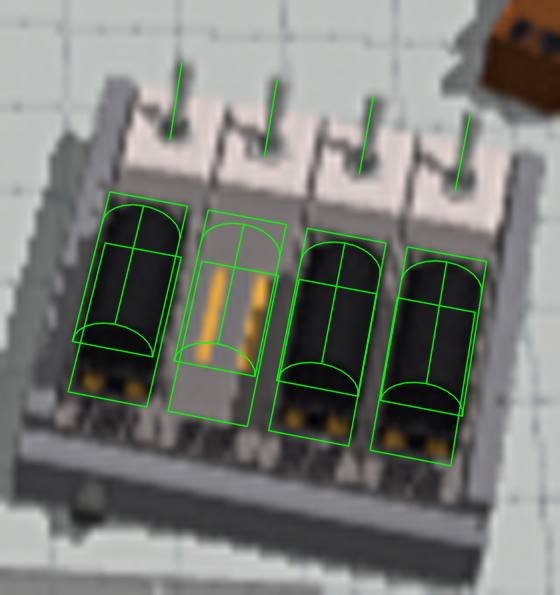

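```bash
python3 - <<'E'
from h import *
I=cv2.imread("pics/top0.png"); overlay(I,[],238,170,66,50,12,"pics/t_c12.png")
I=cv2.imread("pics/scene0.png"); overlay(I,[],338,188,78,60,10,"pics/s_c12.png")
E
```

```text
(no output)
```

View pics/t_c12.png

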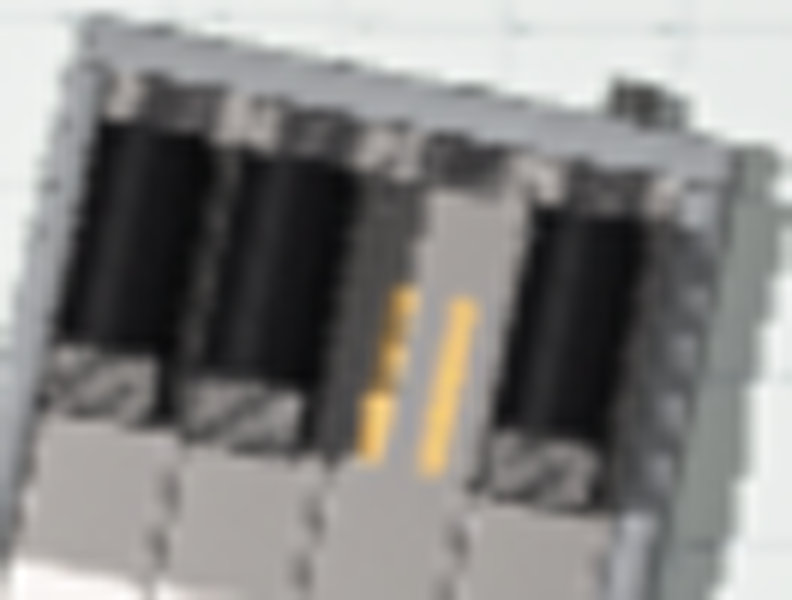

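View pics/s_c12.png

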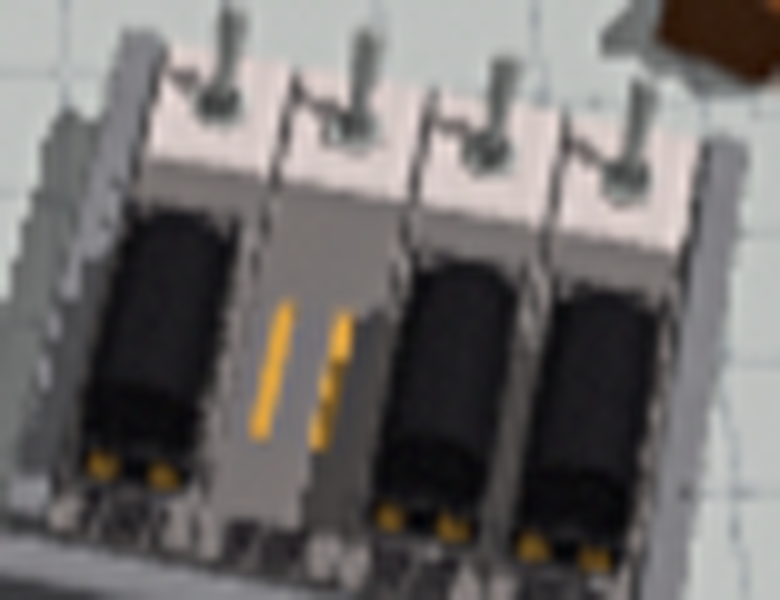

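```bash
python3 - <<'E'
from h import *
c=[]
for y,pts in((49.5,[(58,345),(165,362),(155,425),(42,405)]),(16.5,[(200,375),(308,390),(297,450),(185,428)]),(-49.5,[(500,430),(607,445),(593,505),(490,487)])):
    for (dx,dy),p in zip([(-18,13),(-18,-13),(-32,-13),(-32,13)],pts): c.append((dx/1e3,(y+dy)/1e3,.057,(p[0]+.5)/12-.5+238,(p[1]+.5)/12-.5+170))
c=np.array(c)
r=least_squares(lambda p:(proj("top",tf(p,c[:,:3]))-c[:,3:]).ravel(),[.616,.188,-.17])
print(r.x,np.degrees(r.x[2])); print((r.fun.reshape(-1,2)).round(2))
# scene: lever tips
s=np.array([(233,12),(367,33),(505,60),(643,83)]);s=(s+.5)/10-.5+[338,188]
X=np.array([[-.084-.0117,y/1e3,.0557] for y in(-49.5,-16.5,16.5,49.5)])
r2=least_squares(lambda p:(proj("scene",tf(p,X))-s).ravel(),[.616,.188,-.17]);print("scene tips",r2.x,np.degrees(r2.x[2]),r2.fun.round(2))
p=r.x; np.save("row_top.npy",p)
for n,bb in(("top",(230,165,75,85)),("scene",(335,180,80,85))):
    I=cv2.imread(f"pics/{n}0.png"); L=[]
    for y in (49.5,16.5,-16.5,-49.5):
        o=tf(p,[[0,y/1e3,0]])[0]; L+=rect(n,(o[0],o[1],p[2]+np.pi),.03)
        L.append(proj(n,tf(p,[[-.084,y/1e3,.028],[-.0957,y/1e3,.0556]])))
    overlay(I,L,*bb,7,f"pics/ov_{n}_c2.png")
E
```

```text
[ 0.61717507  0.18788941 -0.16386164] -9.38858039152495
[[-0.49 -0.21]
 [ 0.25  0.16]
 [ 0.05  0.09]
 [-0.2  -0.03]
 [-0.07 -0.45]
 [ 0.58  0.09]
 [ 0.48  0.28]
 [ 0.15  0.32]
 [-0.56 -0.49]
 [ 0.18  0.04]
 [ 0.36  0.24]
 [-0.73 -0.05]]
scene tips [ 0.61698831  0.1895571  -0.1720282 ] -9.85648972655289 [-0.17 -0.11  0.07  0.18  0.02 -0.1   0.07  0.03]
```

View pics/ov_top_c2.png

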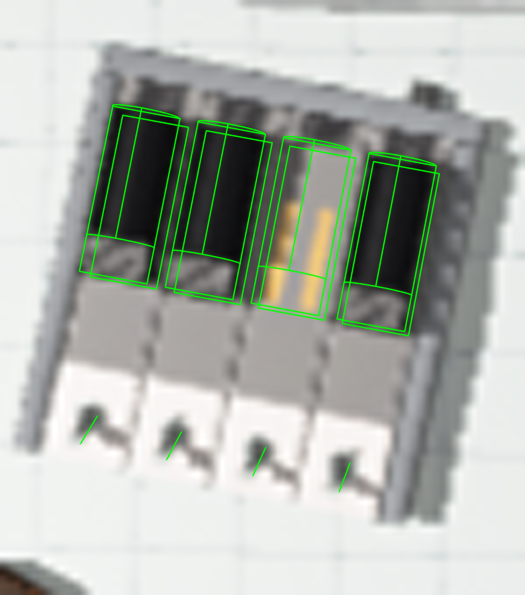

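View pics/ov_scene_c2.png

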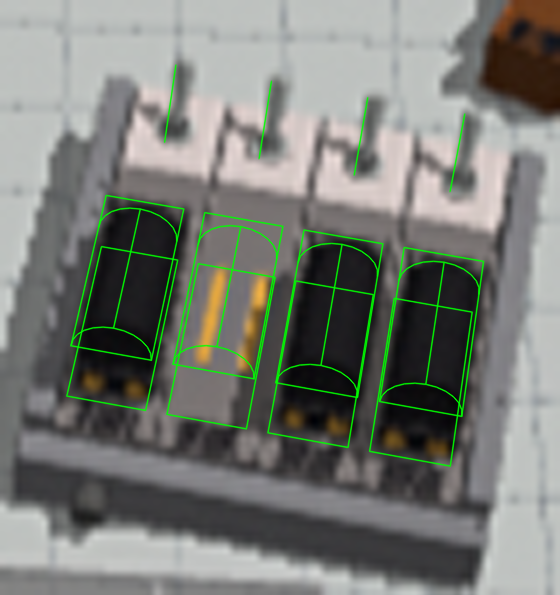

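Call:
servo_tool --targets '[0.02,0.02,0,0.06,0,0.05,0.05,0,0.15,0,0.075,0.08,0,0.24,0,0.1,0.106,-0.01,0.34,0,0.128,0.135,-0.01,0.43,0,0.155,0.164,-0.015,0.52,0,0.18,0.19,-0.02,0.61,0,0.208,0.22,-0.025,0.7,0,0.235,0.25,-0.03,0.79,0,0.26,0.276,-0.03,0.87,0,0.288,0.305,-0.035,0.93,0,0.31,0.33,-0.04,0.98,0,0.33,0.35,-0.04,1.01,0,0.339,0.359,-0.04,1.03,0,0.339,0.359,-0.04,1.03,0,0.339,0.359,-0.04,1.03,0]' --grip_force 40

```text
clock: 1.43
ee_pos: [0.5039, -0.2698, 0.199]
orientation: [[0.28, 0.96, -0.001], [0.96, -0.28, -0.0], [-0.0, -0.001, -1.0]]
ft_force: [-0.1, -0.5, -0.0]
gripper_width: 0.0853
```

Call:
servo_tool --targets '[0,0,-0.03,0,0,0,0,-0.06,0,0,0,0,-0.085,0,0,0,0,-0.099,0,0,0,0,-0.099,0,0,0,0,-0.099,0,0]'

```text
clock: 1.93
ee_pos: [0.5032, -0.2709, 0.1001]
orientation: [[0.282, 0.959, -0.001], [0.959, -0.282, 0.0], [-0.0, -0.001, -1.0]]
ft_force: [0.5, -0.9, 0.3]
gripper_width: 0.0853
```

```bash
python3 - <<'E'
from h import *
from station import sensors
s=sensors.observe();print(s["ee_pos"],s["clock"],s["ft_force"])
for n,bb,k in(("top",(400,195,90,80),8),("scene",(130,120,110,90),7)):
    im=optics.camera(n);cv2.imwrite(f"pics/{n}1.png",im[:,:,::-1]);overlay(im[:,:,::-1],[],*bb,k,f"pics/{n}1c.png")
E
```

```text
[ 0.50315437 -0.27088035  0.10013822] 1.9333 [ 0.51366792 -0.94081447  0.27166324]
```

View pics/top1c.png

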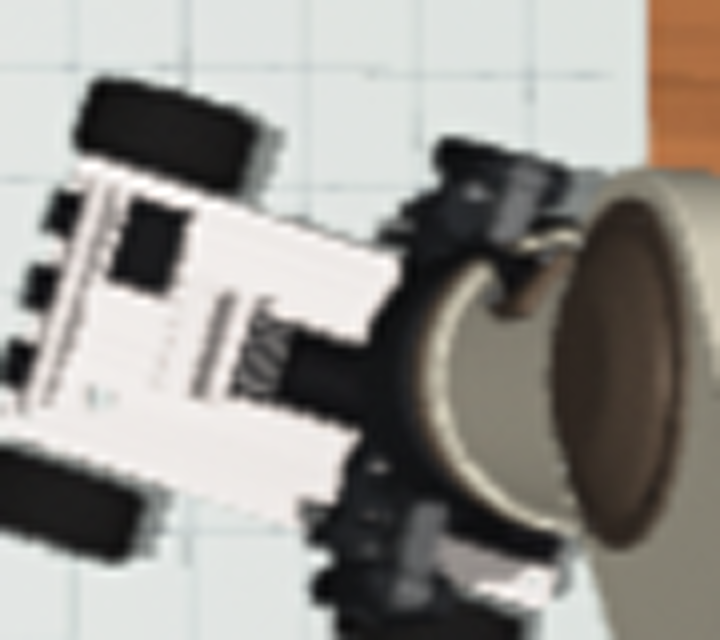

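View pics/scene1c.png

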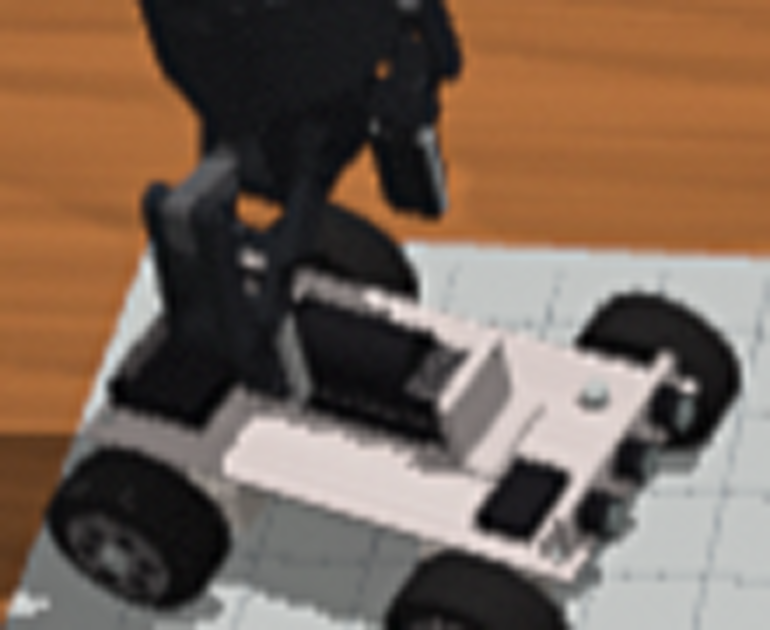

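Call:
servo_tool --targets '[0,0.001,-0.02,0,0,0,0.002,-0.03,0,0,0,0.002,-0.035,0,0,0,0.002,-0.035,0,100,0,0.002,-0.035,0,120,0,0.002,-0.035,0,140,0,0.002,-0.035,0,140,0,0.002,-0.035,0,140,0,0.002,-0.035,0,140]'

```text
clock: 2.78
ee_pos: [0.5044, -0.2678, 0.0657]
orientation: [[0.28, 0.96, 0.001], [0.96, -0.28, -0.0], [-0.0, 0.001, -1.0]]
ft_force: [-0.7, 0.8, -0.3]
gripper_width: 0.0383
```

Call:
servo_tool --targets '[0,0,0,0,155,0,0,0,0,165,0,0,0,0,175,0,0,0,0,185,0,0,0,0,200,0,0,0,0,220,0,0,0,0,255,0,0,0,0,255]'

```text
clock: 3.45
ee_pos: [0.504, -0.2677, 0.0654]
orientation: [[0.28, 0.96, -0.0], [0.96, -0.28, -0.0], [-0.0, -0.0, -1.0]]
ft_force: [-1.6, 0.8, 3.3]
gripper_width: 0.0253
```

Call:
servo_tool --targets '[0,0,0.003,0,255,0,0,0.008,0,255,0,0,0.015,0,255,0,0,0.025,0,255,0,0,0.04,0,255,0,0,0.055,0,255,0,0,0.07,0,255,0,0,0.08,0,255,0,0,0.08,0,255]'

```text
clock: 4.2
ee_pos: [0.5059, -0.2683, 0.1483]
orientation: [[0.28, 0.96, 0.004], [0.96, -0.28, -0.002], [-0.001, 0.005, -1.0]]
ft_force: [-0.3, 0.3, -0.5]
gripper_width: 0.0254
```

```bash
python3 - <<'E'
from h import *
from station import sensors
s=sensors.observe();print(s["ee_pos"],s["clock"],s["ft_force"],s["gripper_width"])
for n,bb,k in(("top",(400,195,90,80),8),("scene",(130,100,110,110),7)):
    im=optics.camera(n);cv2.imwrite(f"pics/{n}2.png",im[:,:,::-1]);overlay(im[:,:,::-1],[],*bb,k,f"pics/{n}2c.png")
E
```

```text
[ 0.50588794 -0.26834379  0.14827867] 4.2 [-0.28227839  0.33040546 -0.52484191] 0.025430340813551087
```

View pics/scene2c.png

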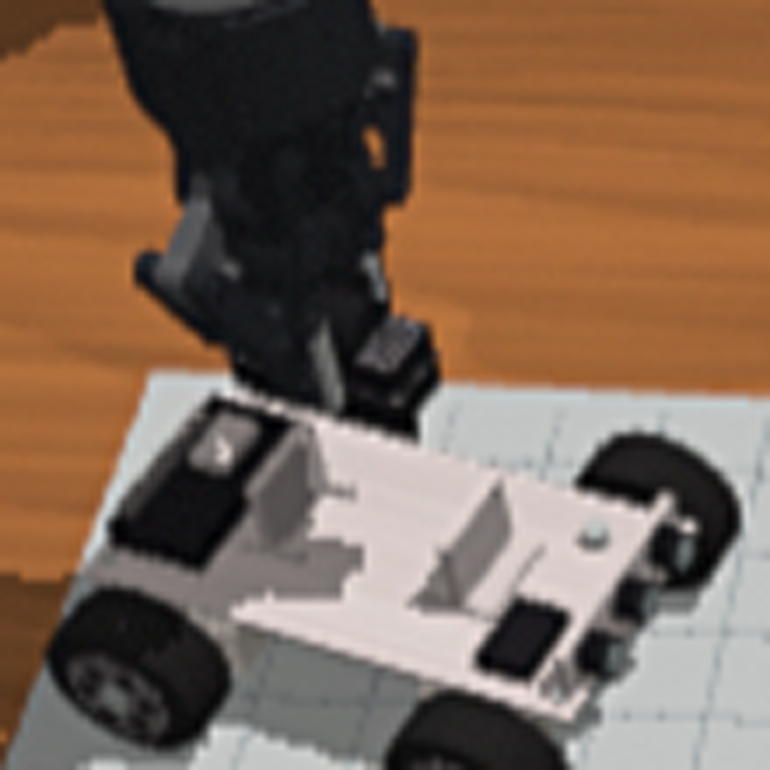

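View pics/top2c.png

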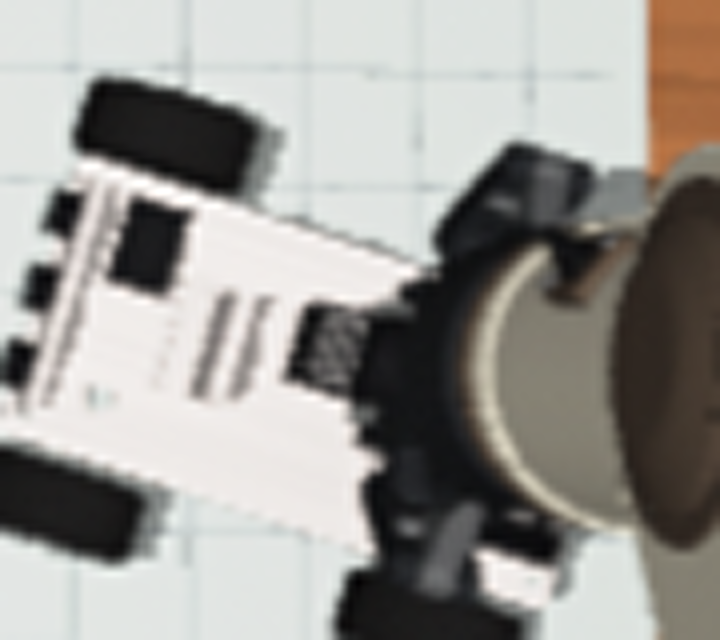

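Call:
servo_tool --targets '[0,0.01,0,0.06,255,0,0.03,0,0.17,255,-0.002,0.055,0,0.29,255,-0.004,0.08,0,0.41,255,-0.006,0.105,0,0.53,255,-0.008,0.13,0,0.65,255,-0.009,0.155,-0.005,0.77,255,-0.01,0.18,-0.01,0.89,255,-0.011,0.205,-0.02,1.01,255,-0.012,0.23,-0.03,1.13,255,-0.013,0.25,-0.04,1.25,255,-0.014,0.268,-0.05,1.37,255,-0.014,0.28,-0.06,1.48,255,-0.014,0.288,-0.065,1.57,255,-0.014,0.294,-0.07,1.64,255,-0.014,0.298,-0.075,1.68,255,-0.014,0.298,-0.08,1.68,255,-0.014,0.298,-0.08,1.68,255]'

```text
clock: 5.8
ee_pos: [0.4891, 0.03, 0.064]
orientation: [[-0.984, 0.175, -0.002], [0.175, 0.984, 0.0], [0.002, -0.0, -1.0]]
ft_force: [0.9, 0.1, -1.6]
gripper_width: 0.0253
```

```bash
python3 - <<'E'
from h import *
from station import sensors
s=sensors.observe();print(s["ee_pos"],s["clock"],s["ft_force"],s["gripper_width"],s["qpos"].round(2),s["orientation"])
for n in("top","scene"):
    im=optics.camera(n);cv2.imwrite(f"pics/{n}3.png",im[:,:,::-1])
E
```

```text
[0.48913098 0.0300356  0.06396298] 5.8 [ 0.94148808  0.09248693 -1.59124512] 0.025292753004777218 [ 0.7   0.72 -1.03  2.06  0.84  0.87  0.57] [[-9.84489820e-01  1.75425949e-01 -2.35177995e-03]
 [ 1.75426113e-01  9.84492590e-01  1.37988893e-04]
 [ 2.33951676e-03 -2.76714955e-04 -9.99997225e-01]]
```

View pics/scene3.png

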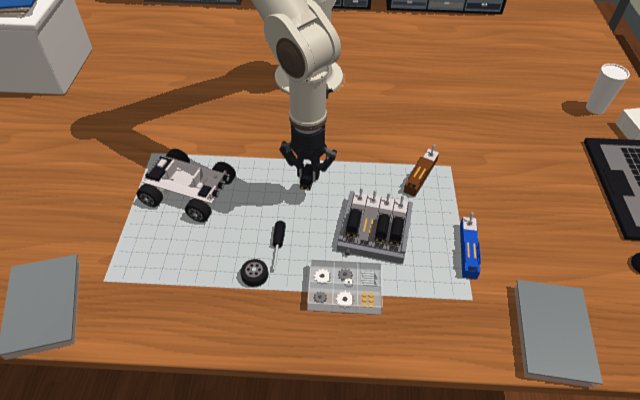

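View pics/top3.png

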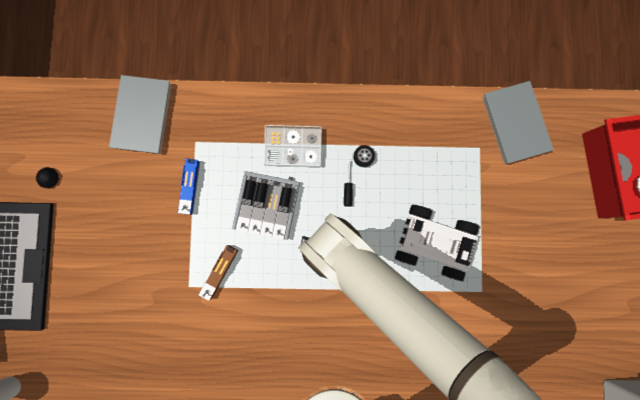

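Call:
servo_tool --targets '[0,0,-0.01,0,255,0,0,-0.025,0,255,0,0,-0.037,0,255,0,0,-0.044,0,255,0,0,-0.047,0,255,0,0,-0.049,0,255,0,0,-0.05,0,255,0,0,-0.051,0,255,0,0,-0.051,0,255]'

```text
clock: 6.65
ee_pos: [0.4904, 0.0304, 0.0145]
orientation: [[-0.985, 0.174, 0.001], [0.174, 0.985, 0.0], [-0.001, 0.0, -1.0]]
ft_force: [-0.4, 0.4, -1.1]
gripper_width: 0.0253
```

Call:
servo_tool --targets '[0,0,-0.001,0,255,0,0,-0.002,0,255,0,0,-0.002,0,255]'

```text
clock: 6.9
ee_pos: [0.4906, 0.0303, 0.0134]
orientation: [[-0.985, 0.174, 0.001], [0.174, 0.985, -0.001], [-0.001, -0.001, -1.0]]
ft_force: [-2.3, -0.6, 11.3]
gripper_width: 0.0254
```

Call:
servo_tool --targets '[0,0,0.0015,0,255,0,0,0.0015,0,180,0,0,0.0015,0,130,0,0,0.0015,0,60,0,0,0.0015,0,0,0,0,0.0015,0,0,0,0,0.0015,0,0,0,0,0.0015,0,0,0,0,0.0015,0,0]'

```text
clock: 7.65
ee_pos: [0.4901, 0.0303, 0.0138]
orientation: [[-0.985, 0.174, -0.0], [0.174, 0.985, 0.0], [0.0, 0.0, -1.0]]
ft_force: [0.7, 1.0, 0.8]
gripper_width: 0.0854
```

Call:
servo_tool --targets '[0,0,0.02,0,0,0,0,0.05,0,0,0,0,0.08,0,0,0,0,0.09,-0.1,0,0,0,0.09,-0.22,0,0,0,0.09,-0.34,0,0,0,0.09,-0.46,0,0,0,0.09,-0.58,0,0,0,0.09,-0.7,0,0,0,0.09,-0.82,0,0,0,0.09,-0.94,0,0,0,0.09,-1.06,0,0,0,0.09,-1.18,0,0,0,0.09,-1.3,0,0,0,0.09,-1.42,0,0,0,0.09,-1.52,0,0,0,0.09,-1.571,0,0,0,0.09,-1.571,0,0,0,0.09,-1.571,0]'

```text
clock: 9.23
ee_pos: [0.4901, 0.0304, 0.1039]
orientation: [[0.172, 0.985, 0.0], [0.985, -0.172, -0.0], [-0.0, 0.0, -1.0]]
ft_force: [-0.3, 0.1, -0.3]
gripper_width: 0.0857
```

```bash
python3 - <<'E'
from h import *
from station import sensors
s=sensors.observe();print(s["ee_pos"],s["clock"],s["ft_force"],s["gripper_width"],s["qpos"].round(2),s["orientation"].round(4))
L=rect("scene",(.4905,.0303,np.radians(170)),0)
im=optics.camera("scene");cv2.imwrite("pics/scene4.png",im[:,:,::-1]);overlay(im[:,:,::-1],L,260,120,90,90,7,"pics/scene4c.png")
E
```

```text
[0.49007608 0.03043698 0.10387223] 9.2333 [-0.3470602   0.06195043 -0.33033044] 0.08565261650177829 [ 0.5   0.49 -0.75  2.04  0.47  0.78 -0.71] [[ 1.719e-01  9.851e-01  1.000e-04]
 [ 9.851e-01 -1.719e-01 -2.000e-04]
 [-2.000e-04  2.000e-04 -1.000e+00]]
```

View pics/scene4c.png

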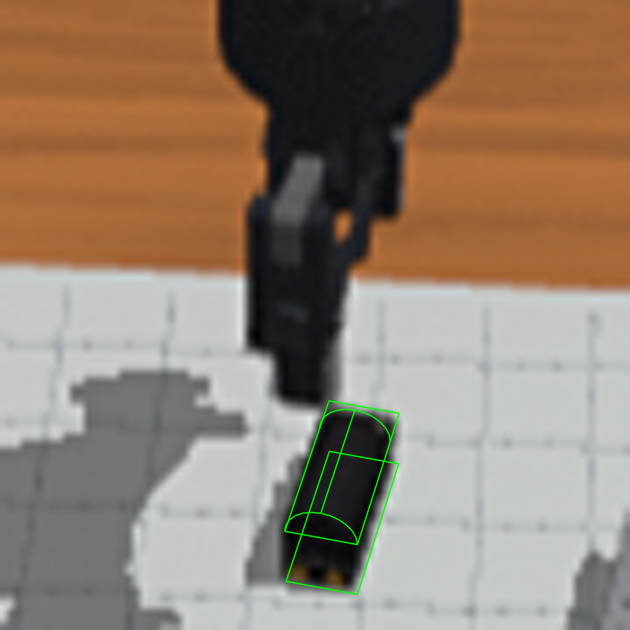

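Call:
servo_tool --targets '[0,0,-0.03,0,0,0,0,-0.06,0,0,0,0,-0.08,0,0,0,0,-0.09,0,0,0,0,-0.092,0,0,0,0,-0.092,0,30,0,0,-0.092,0,40,0,0,-0.092,0,45,0,0,-0.092,0,50,0,0,-0.092,0,55,0,0,-0.092,0,60]' --grip_force 30

```text
clock: 10.2
ee_pos: [0.491, 0.0302, 0.0126]
orientation: [[0.174, 0.985, 0.002], [0.985, -0.174, -0.0], [0.0, 0.002, -1.0]]
ft_force: [0.9, 0.5, 1.0]
gripper_width: 0.0652
```

```bash
python3 - <<'E'
from h import *
im=optics.camera("scene");overlay(im[:,:,::-1],[],260,120,90,90,7,"pics/scene5c.png")
E
```

```text
(no output)
```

View pics/scene5c.png

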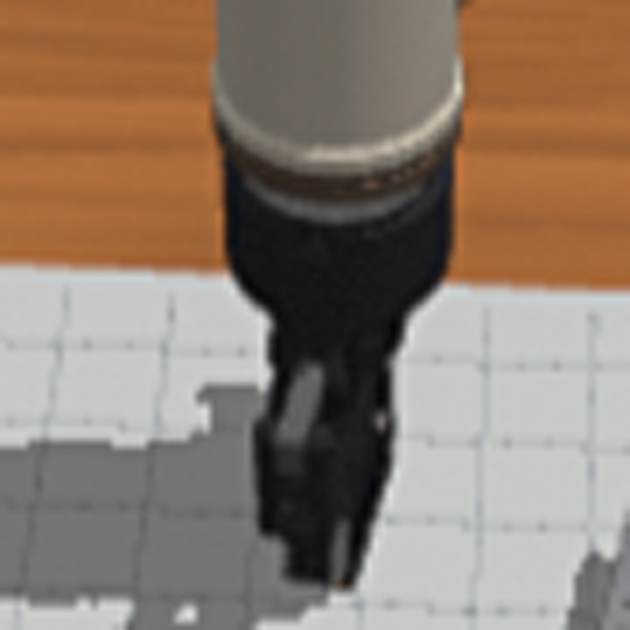

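Call:
servo_tool --targets '[0,0,0,0,64,0,0,0,0,68,0,0,0,0,75,0,0,0,0,90,0,0,0,0,120,0,0,0,0,120,0,0,0,0,120]' --grip_force 40

```text
clock: 10.83
ee_pos: [0.4912, 0.0302, 0.0127]
orientation: [[0.174, 0.985, 0.002], [0.985, -0.174, -0.0], [-0.0, 0.002, -1.0]]
ft_force: [0.6, 0.1, 7.2]
gripper_width: 0.063
```

Call:
servo_tool --targets '[0,0,0.004,0,120,0,0,0.015,0,120,0,0,0.035,0,120,0,0,0.06,0,120,0,0,0.085,0,120,0.01,0.012,0.1,0,120,0.03,0.035,0.1,0,120,0.05,0.06,0.1,0,120,0.072,0.084,0.1,0,120,0.092,0.107,0.1,0,120,0.107,0.124,0.1,0,120,0.117,0.136,0.097,0,120,0.1225,0.142,0.093,0,120,0.1225,0.142,0.09,0,120,0.1225,0.142,0.09,0,120,0.1225,0.142,0.09,0,120]'

```text
clock: 12.17
ee_pos: [0.6114, 0.1706, 0.1012]
orientation: [[0.175, 0.985, -0.002], [0.985, -0.175, -0.002], [-0.002, -0.002, -1.0]]
ft_force: [0.0, -0.7, -1.1]
gripper_width: 0.0634
```

```bash
python3 - <<'E'
from h import *
from station import sensors
s=sensors.observe();print(s["ee_pos"],s["clock"],s["ft_force"],s["gripper_width"],s["qpos"].round(2),s["orientation"].round(4))
e=s["ee_pos"]; yaw=np.arctan2(s["orientation"][1,1],s["orientation"][0,1])
for n,bb,k in(("top",(215,150,100,100),7),("scene",(310,130,110,110),7)):
    L=rect(n,(e[0],e[1],yaw+np.pi),e[2]-.0127)
    im=optics.camera(n);cv2.imwrite(f"pics/{n}6.png",im[:,:,::-1]);overlay(im[:,:,::-1],L,*bb,k,f"pics/{n}6c.png")
E
```

```text
[0.61140491 0.17061293 0.10115113] 12.1667 [ 0.03799456 -0.72148007 -1.07985258] 0.06338434139611848 [ 0.18  0.71 -0.7   1.68  0.54  0.95 -0.9 ] [[ 0.1749  0.9846 -0.0022]
 [ 0.9846 -0.1749 -0.0015]
 [-0.0019 -0.0019 -1.    ]]
```

View pics/scene6c.png

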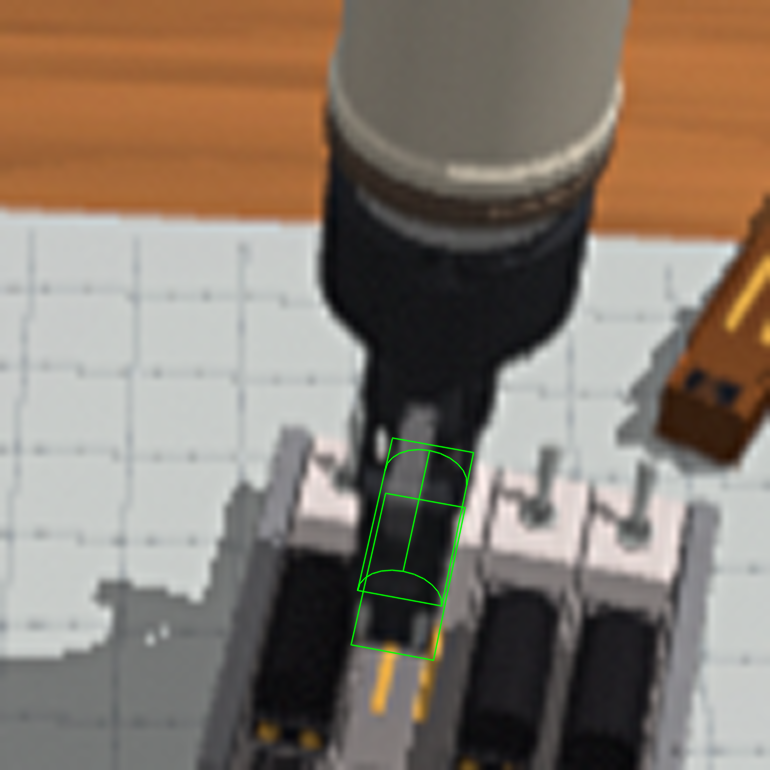

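View pics/top6c.png

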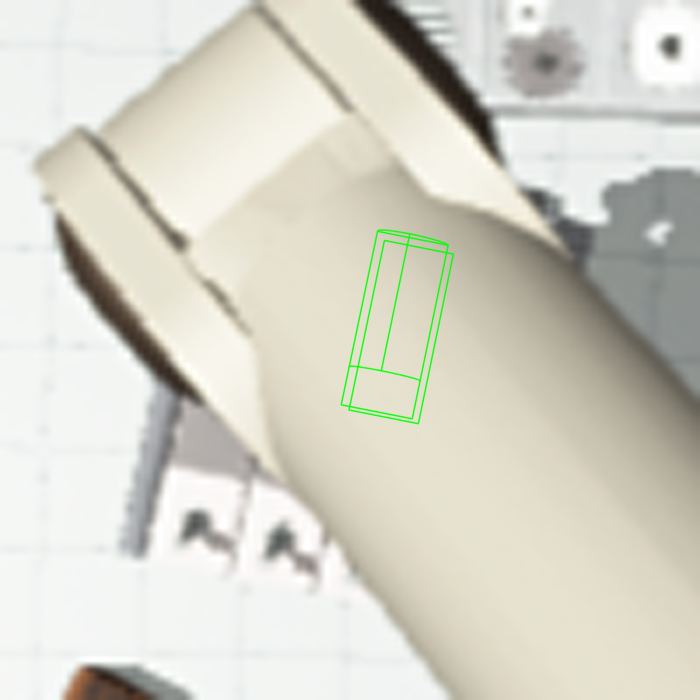

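```bash
python3 - <<'E'
from fit import *
def fit1(I,n,init,z0,thr,full=True):
    D0=I.mean(2)
    q=proj(n,tf(init,np.vstack([cyl(-32,18),box(-32,32)])+[0,0,z0]));A=np.floor(q.min(0)-2).astype(int);B=np.ceil(q.max(0)+2).astype(int);bb=(*A,*(B-A));x0,y0,w,h=bb
    D=np.clip((thr-D0[y0:y0+h,x0:x0+w])/(thr*.55),0,1)
    def cost(d):
        p=init+np.array([d[0]/1e3,d[1]/1e3,0])
        m=hullcov(n,[tf(p,cyl(-32,18)+[0,0,z0]),tf(p,box(-32,18)+[0,0,z0])],[],bb)
        return ((m-D)**2).sum()
    r=min((minimize(cost,[a,b],method="Nelder-Mead") for a in(-2,2) for b in(-2,2)),key=lambda r:r.fun)
    return r.x,r.fun
s0=np.load("pics/scene0.npy");s4=cv2.imread("pics/scene4.png")[:,:,::-1].astype(float)
for thr in(70,90,110):
    print(thr,"desk",fit1(s4,"scene",np.array([.4905,.0303,np.radians(170)]),0,thr))
    for y in(49.5,16.5,-49.5):
        p=(.6163,.1886,np.radians(-10)); o=tf(p,[[0,y/1e3,0]])[0]
        print("  ",y,fit1(s0.astype(float),"scene",np.array([o[0],o[1],p[2]+np.pi]),.03,thr))
E
```

```text
70 desk (array([-2.57325439, -1.16694336]), np.float64(47.93973458381288))
   49.5 (array([-1.21359711,  0.81863403]), np.float64(99.84469552439091))
   16.5 (array([-1.91885376,  1.74211426]), np.float64(50.30782231020733))
   -49.5 (array([-1.19684014,  1.00116522]), np.float64(18.96714895667214))
90 desk (array([-1.35686487, -1.15352609]), np.float64(39.90042578317436))
   49.5 (array([-1.02055244,  0.67916098]), np.float64(121.47077229826183))
   16.5 (array([-1.52942438,  1.68705254]), np.float64(95.01610594919187))
   -49.5 (array([-0.84932015,  0.84442213]), np.float64(35.915755537129385))
110 desk (array([-1.0637079 , -1.38665888]), np.float64(38.45928119491147))
   49.5 (array([-0.83470119,  0.59680339]), np.float64(156.47693878525087))
   16.5 (array([-1.11326065,  1.63887863]), np.float64(158.6414886724642))
   -49.5 (array([-0.47769726,  0.65881284]), np.float64(71.42210049730814))
```

Call:
servo_tool --targets '[0.001,0.002,-0.005,0,120,0.001,0.0035,-0.012,0,120,0.001,0.0035,-0.012,0,120,0.001,0.0035,-0.012,0,120,0.001,0.0035,-0.012,0,120]'

```text
clock: 12.68
ee_pos: [0.6134, 0.1758, 0.0896]
orientation: [[0.174, 0.985, -0.0], [0.985, -0.174, -0.0], [-0.0, -0.0, -1.0]]
ft_force: [-0.7, -0.3, -0.7]
gripper_width: 0.0632
```

```bash
cat > look.py <<'E'
import sys
from h import *
from station import sensors
tag=sys.argv[1]; s=sensors.observe();print(s["ee_pos"].round(4),s["clock"],s["ft_force"].round(2),round(s["gripper_width"],4))
e=s["ee_pos"]; yaw=np.arctan2(s["orientation"][1,1],s["orientation"][0,1]);print(np.degrees(yaw))
im=optics.camera("scene")[:,:,::-1];cv2.imwrite(f"pics/scene{tag}.png",im)
q=proj("scene",[e])[0].astype(int)
overlay(im,[],q[0]-33,q[1]-25,66,55,11,f"pics/scene{tag}c.png")
overlay(im,rect("scene",(e[0],e[1],yaw+np.pi),e[2]-.0127),q[0]-33,q[1]-25,66,55,11,f"pics/scene{tag}w.png")
E
python3 look.py 7
```

```text
[0.6134 0.1758 0.0896] 12.6833 [-0.7  -0.34 -0.72] 0.0632
-10.017348502029636
```

View pics/scene7c.png

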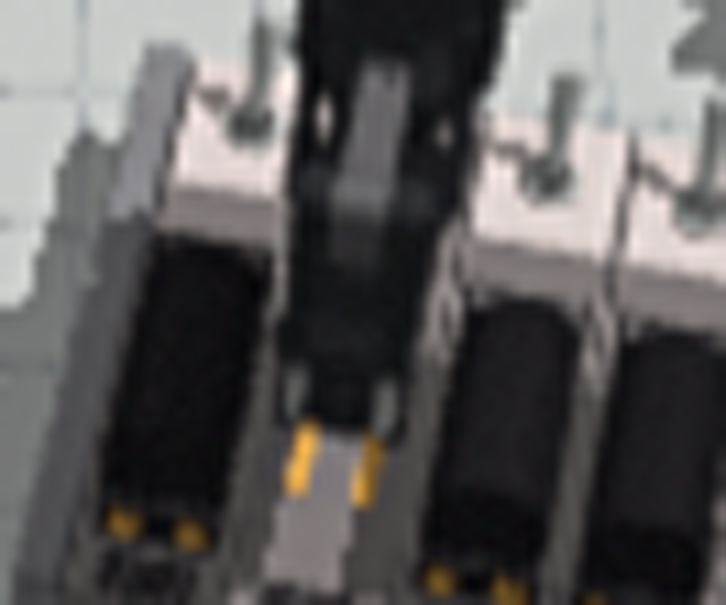

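View pics/scene7w.png

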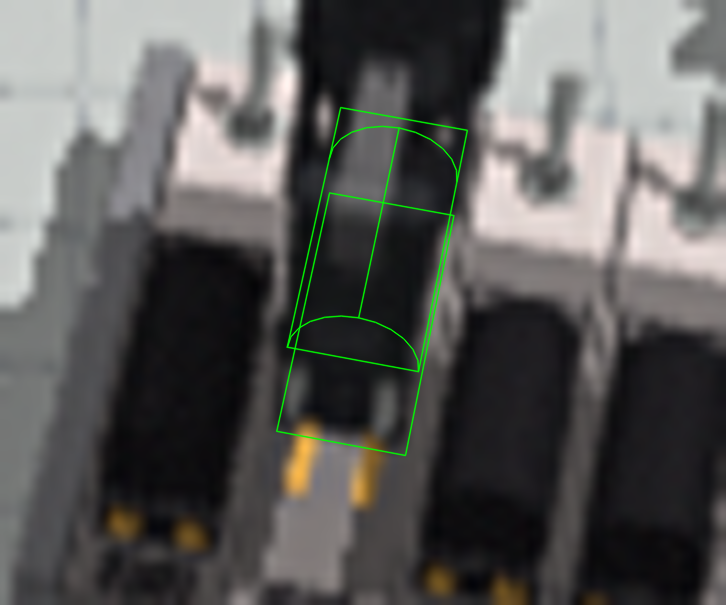

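Call:
servo_tool --targets '[0,-0.001,-0.003,0,120,0,-0.0015,-0.01,0,120,0,-0.0015,-0.02,0,120,0,-0.0015,-0.027,0,120,0,-0.0015,-0.03,0,120,0,-0.0015,-0.03,0,120,0,-0.0015,-0.03,0,120,0,-0.0015,-0.03,0,120]'

```text
clock: 13.4
ee_pos: [0.6138, 0.1746, 0.06]
orientation: [[0.174, 0.985, 0.0], [0.985, -0.174, 0.0], [0.0, 0.0, -1.0]]
ft_force: [-0.3, 1.2, -1.4]
gripper_width: 0.0631
```

```bash
python3 look.py 8
```

```text
[0.6138 0.1746 0.06  ] 13.4 [-0.26  1.18 -1.45] 0.0631
-10.01584425005047
```

View pics/scene8c.png

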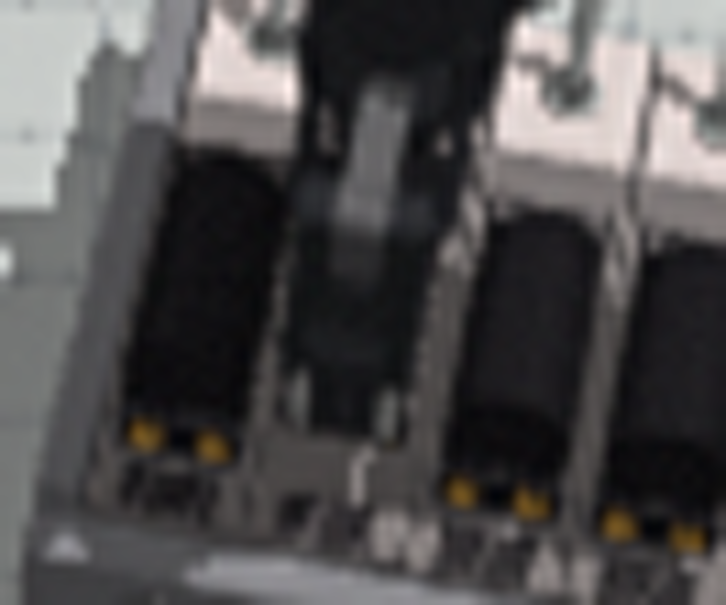

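View pics/scene8w.png

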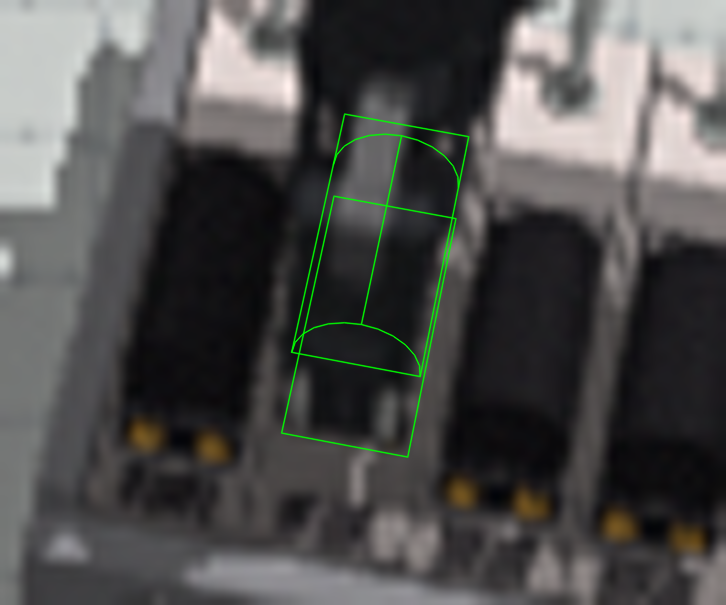

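```bash
python3 - <<'E'
from h import *
from station import sensors
e=np.array([.6138,.1746,.06]); q=proj("scene",[e])[0].astype(int);off=np.array([q[0]-33,q[1]-25])
px=lambda a:(np.array(a,float)+.5)/11-.5+off
# contacts: gold pairs
A=px([[145,436],[212,447]]);C=px([[462,493],[531,503]]);D=px([[620,523],[688,537]])
obs=np.vstack([A.mean(0),C.mean(0),D.mean(0)]);ys=np.array([-49.5,16.5,49.5])/1e3
yaw=np.radians(-10)
for h in(.004,.008,.012):
    X=np.c_[np.full(3,.032),ys,np.full(3,.03+h)]
    r=least_squares(lambda p:(proj("scene",tf([p[0],p[1],yaw],X))-obs).ravel(),[.616,.189]);
    bay=tf([*r.x,yaw],[[0,-.0165,0]])[0]
    r3=least_squares(lambda p:(proj("scene",tf(p,X))-obs).ravel(),[.616,.189,yaw])
    print(h,r.x,"bay",bay,r.fun.round(2),r3.x,tf(r3.x,[[0,-.0165,0]])[0])
# finger: pads mid
f=px([[300,398],[388,412]]).mean(0)
for dx in(.032,.040):
  for zt in(.055,.06,.065):
    w=unproj("scene",f,zt)[0]; d=w[:2]-e[:2]; c,s=np.cos(yaw),np.sin(yaw)
    print(zt,"tool frame along,lat mm",(c*d[0]+s*d[1])*1e3,(-s*d[0]+c*d[1])*1e3)
  break
print(px([[1,1]]))
E
```

```text
0.004 [0.61317032 0.19035826] bay [0.61030512 0.17410893 0.        ] [-0.   -0.2  -0.12  0.16  0.13  0.03] [ 0.61317411  0.19013005 -0.16731413] [0.61042629 0.17386046 0.        ]
0.008 [0.61611092 0.18991162] bay [0.61324573 0.17366229 0.        ] [-0.11 -0.22 -0.1   0.16  0.21  0.04] [ 0.61611469  0.18968561 -0.16738204] [0.61336576 0.17341621 0.        ]
0.012 [0.61905146 0.18946497] bay [0.61618627 0.17321564 0.        ] [-0.21 -0.24 -0.08  0.16  0.29  0.06] [ 0.61905521  0.18924121 -0.16745143] [0.61630515 0.172972   0.        ]
0.055 tool frame along,lat mm 27.92286415327762 -1.3458782085196972
0.06 tool frame along,lat mm 31.73849181347593 -1.1273331940883118
0.065 tool frame along,lat mm 35.55411947367404 -0.9087881796569636
[[334.63636364 194.63636364]]
```

Call:
servo_tool --targets '[0,0,-0.003,0,120,0,0,-0.006,0,120,0,0,-0.009,0,120,0,0,-0.011,0,120,0,0,-0.012,0,120,0,0,-0.012,0,120]'

```text
clock: 13.95
ee_pos: [0.6134, 0.1742, 0.0474]
orientation: [[0.174, 0.985, -0.001], [0.985, -0.174, -0.0], [-0.0, -0.001, -1.0]]
ft_force: [0.5, 0.4, -1.3]
gripper_width: 0.0634
```

Call:
servo_tool --targets '[0,0,-0.001,0,120,0,0,-0.002,0,120,0,0,-0.003,0,120,0,0,-0.0035,0,120,0,0,-0.0035,0,120]'

```text
clock: 14.37
ee_pos: [0.6136, 0.1743, 0.0442]
orientation: [[0.174, 0.985, -0.0], [0.985, -0.174, -0.0], [-0.0, -0.0, -1.0]]
ft_force: [-0.8, 0.2, -1.5]
gripper_width: 0.0631
```

Call:
servo_tool --targets '[0,0,-0.0005,0,120,0,0,-0.001,0,120,0,0,-0.0015,0,120,0,0,-0.0015,0,120]'

```text
clock: 14.7
ee_pos: [0.6136, 0.1743, 0.0428]
orientation: [[0.174, 0.985, 0.0], [0.985, -0.174, 0.0], [0.0, 0.0, -1.0]]
ft_force: [-0.5, 0.4, -1.7]
gripper_width: 0.063
```

Call:
servo_tool --targets '[0,0,-0.0005,0,120,0,0,-0.001,0,120,0,0,-0.001,0,120,0,0,-0.001,0,120]'

```text
clock: 15.03
ee_pos: [0.6137, 0.1743, 0.0427]
orientation: [[0.174, 0.985, 0.0], [0.985, -0.174, -0.0], [-0.0, 0.0, -1.0]]
ft_force: [-2.6, -1.4, 5.8]
gripper_width: 0.063
```

```bash
python3 look.py 9
```

```text
[0.6137 0.1743 0.0427] 15.0333 [-2.63 -1.37  5.81] 0.063
-10.032399133266814
```

View pics/scene9c.png

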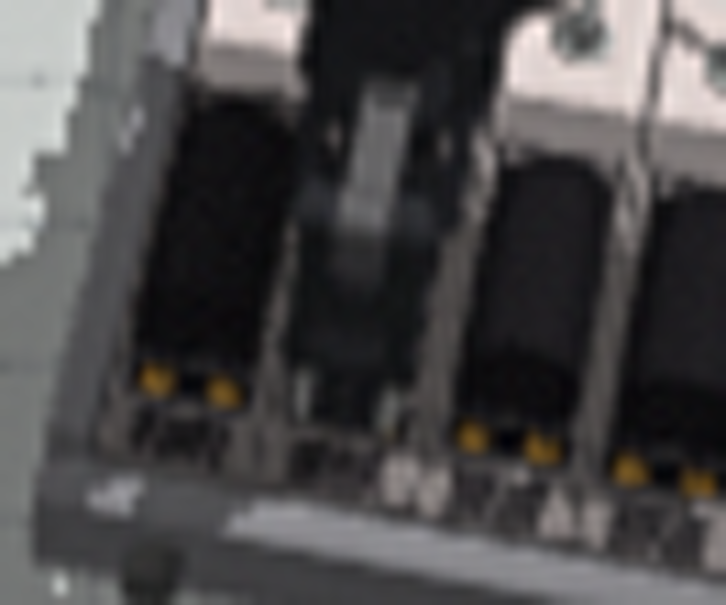

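Call:
servo_tool --targets '[0,0,0.0005,0,80,0,0,0.0005,0,65,0,0,0.0005,0,60,0,0,0.0005,0,57,0,0,0.0005,0,54,0,0,0.0005,0,54,0,0,0.0005,0,54]'

```text
clock: 15.67
ee_pos: [0.6136, 0.1744, 0.0422]
orientation: [[0.174, 0.985, -0.0], [0.985, -0.174, 0.0], [0.0, -0.0, -1.0]]
ft_force: [-0.0, 0.4, 0.0]
gripper_width: 0.0675
```

Released with no side force. Rise slowly, then look.

Call:
servo_tool --targets '[0,0,0.003,0,54,0,0,0.008,0,54,0,0,0.016,0,54,0,0,0.03,0,54,0,0,0.05,0,54,0,0,0.075,0,54,0,0,0.1,0,54,-0.03,0,0.115,0,54,-0.06,0,0.12,0,54,-0.095,0.01,0.12,0,100,-0.13,0.014,0.12,0,160,-0.145,0.018,0.12,0,220,-0.147,0.02,0.12,0,255,-0.147,0.02,0.12,0,255]'

```text
clock: 16.83
ee_pos: [0.4665, 0.195, 0.1638]
orientation: [[0.172, 0.985, 0.003], [0.985, -0.172, -0.0], [0.0, 0.003, -1.0]]
ft_force: [0.4, -0.3, -0.8]
gripper_width: 0.0064
```

```bash
python3 - <<'E'
from h import *
from station import sensors
s=sensors.observe();print(s["ee_pos"].round(4),s["clock"],s["ft_force"].round(2),round(s["gripper_width"],4))
for n,bb,k in(("top",(228,160,85,85),8),("scene",(330,175,90,85),8)):
    im=optics.camera(n)[:,:,::-1];cv2.imwrite(f"pics/{n}10.png",im);overlay(im,[],*bb,k,f"pics/{n}10c.png")
E
```

```text
[0.4665 0.195  0.1638] 16.8333 [ 0.45 -0.34 -0.85] 0.0064
```

View pics/scene10c.png

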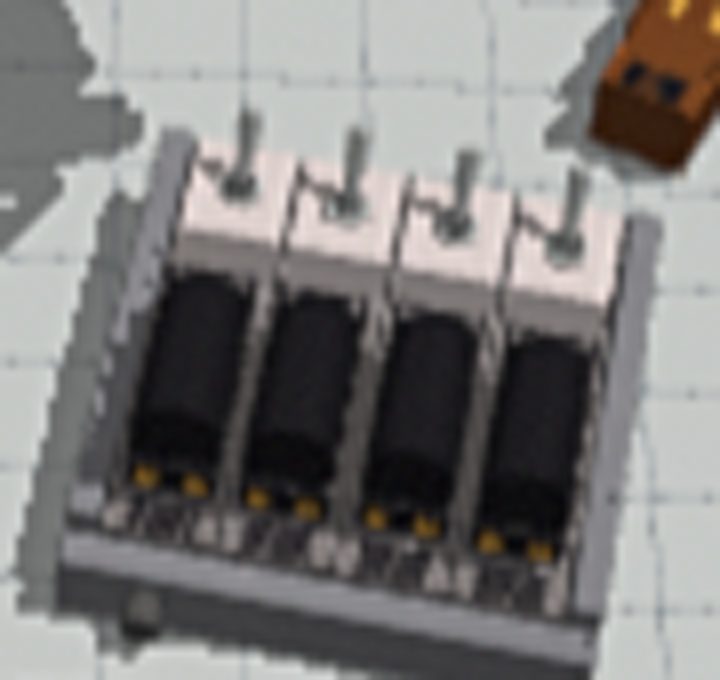

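View pics/top10c.png

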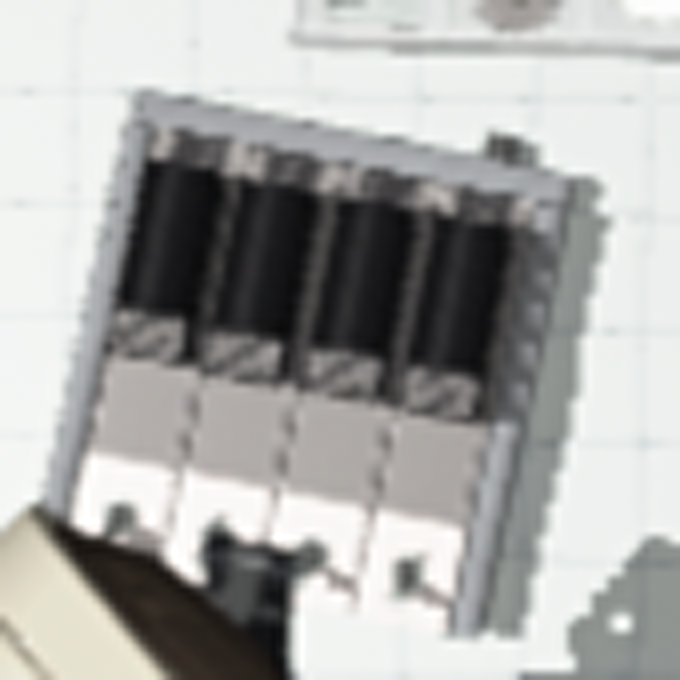

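Call:
servo_tool --targets '[0.001,0.005,-0.03,0,255,0.001,0.005,-0.06,0,255,0.001,0.005,-0.09,0,255,0.001,0.005,-0.105,0,255,0.001,0.005,-0.111,0,255,0.001,0.005,-0.111,0,255,0.001,0.005,-0.111,0,255]'

```text
clock: 17.52
ee_pos: [0.4687, 0.1996, 0.0517]
orientation: [[0.175, 0.985, 0.0], [0.985, -0.175, 0.001], [0.001, 0.0, -1.0]]
ft_force: [0.3, 0.3, 0.2]
gripper_width: 0.0002
```

```bash
python3 - <<'E'
from h import *
from station import sensors
s=sensors.observe();e=s["ee_pos"];print(e.round(4),s["clock"],s["ft_force"].round(2),round(s["gripper_width"],4))
u=np.array([.985,-.174]);v=np.array([.174,.985]);d=e[:2]-[.5309,.1890];print(d@u,d@v)
for n,bb,k in(("scene",(330,150,90,85),8),):
    im=optics.camera(n)[:,:,::-1];cv2.imwrite(f"pics/{n}11.png",im);overlay(im,[],*bb,k,f"pics/{n}11c.png")
E
```

```text
[0.4687 0.1996 0.0517] 17.5167 [0.35 0.26 0.16] 0.0002
-0.06315095320992907 -0.0003417472043376219
```

View pics/scene11c.png

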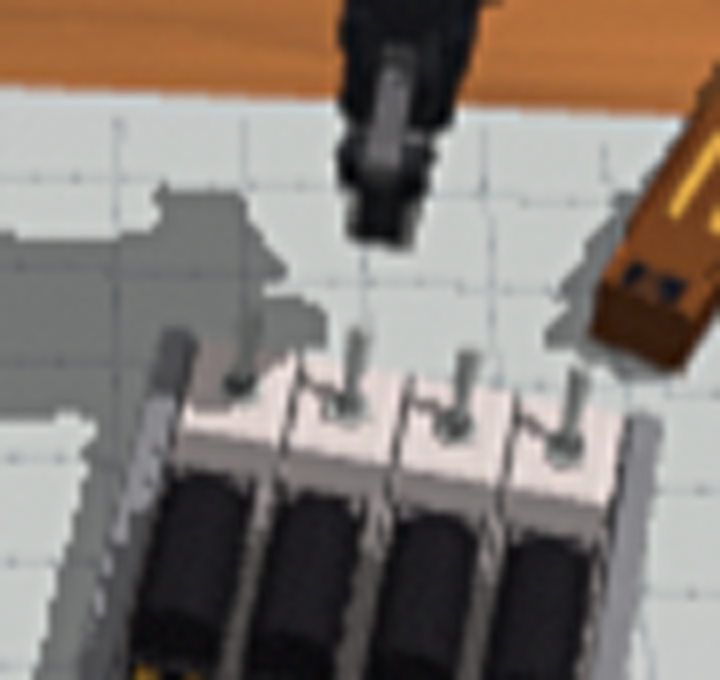

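Call:
servo_tool --targets '[0.008,-0.0014,0,0,255,0.018,-0.0032,0,0,255,0.026,-0.0046,0,0,255,0.031,-0.0055,0,0,255,0.034,-0.006,0,0,255,0.037,-0.0065,0,0,255,0.037,-0.0065,0,0,255]'

```text
clock: 18.15
ee_pos: [0.5046, 0.1927, 0.0512]
orientation: [[0.174, 0.985, -0.001], [0.985, -0.174, 0.0], [-0.0, -0.001, -1.0]]
ft_force: [-1.2, -0.7, 0.5]
gripper_width: -0.0001
```

Call:
servo_tool --targets '[0.003,-0.0005,0,0,255,0.006,-0.001,0,0,255,0.009,-0.0015,0,0,255,0.011,-0.002,0,0,255,0.013,-0.0023,0,0,255,0.013,-0.0023,0,0,255]'

```text
clock: 18.65
ee_pos: [0.5183, 0.1905, 0.0514]
orientation: [[0.174, 0.985, 0.001], [0.985, -0.174, 0.0], [0.0, 0.001, -1.0]]
ft_force: [-0.9, 0.5, 1.0]
gripper_width: 0.0002
```

```bash
python3 - <<'E'
from h import *
from station import sensors
s=sensors.observe();e=s["ee_pos"];print(e.round(4),s["clock"],s["ft_force"].round(2),round(s["gripper_width"],4))
u=np.array([.985,-.174]);v=np.array([.174,.985]);d=e[:2]-[.5309,.1890];print(d@u,d@v)
for n,bb,k in(("scene",(340,160,70,60),11),):
    im=optics.camera(n)[:,:,::-1];overlay(im,[],*bb,k,f"pics/{n}12c.png")
E
```

```text
[0.5183 0.1905 0.0514] 18.65 [-0.87  0.54  0.99] 0.0002
-0.012638256431774717 -0.0006723195074593163
```

View pics/scene12c.png

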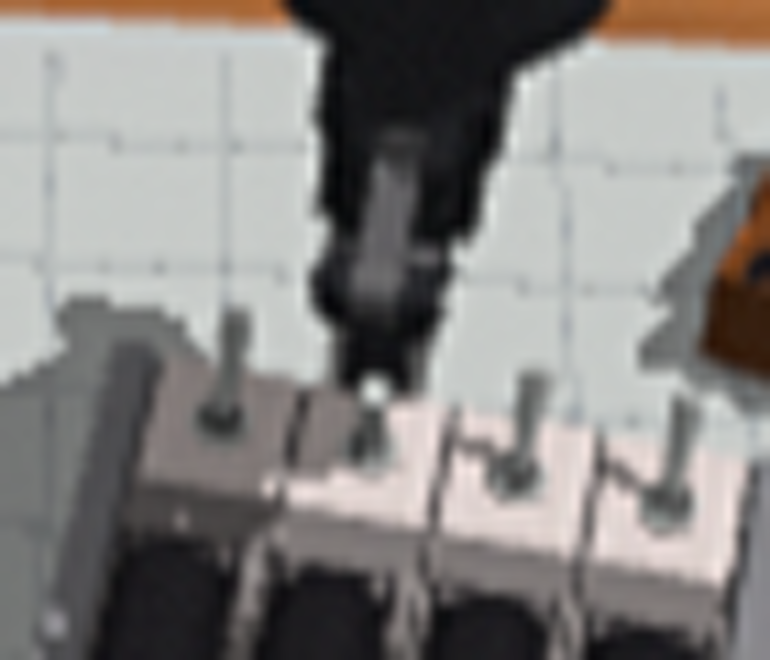

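Call:
servo_tool --targets '[0.002,-0.0004,0,0,255,0.004,-0.0007,0,0,255,0.006,-0.001,0,0,255,0.008,-0.0014,0,0,255,0.008,-0.0014,0,0,255]'

```text
clock: 19.12
ee_pos: [0.5238, 0.1894, 0.0509]
orientation: [[0.174, 0.985, -0.003], [0.985, -0.174, -0.0], [-0.001, -0.003, -1.0]]
ft_force: [-5.6, 0.5, 2.3]
gripper_width: 0.0002
```

```bash
cat > l2.py <<'E'
import sys
from h import *
from station import sensors
s=sensors.observe();e=s["ee_pos"];print(e.round(4),s["clock"],s["ft_force"].round(2),round(s["gripper_width"],4))
u=np.array([.985,-.174]);v=np.array([.174,.985]);d=e[:2]-[.5309,.1890];print(d@u,d@v)
im=optics.camera("scene")[:,:,::-1];cv2.imwrite(f"pics/scene{sys.argv[1]}.png",im);overlay(im,[],340,160,70,60,11,f"pics/scene{sys.argv[1]}c.png")
E
python3 l2.py 13
```

```text
[0.5238 0.1894 0.0509] 19.1167 [-5.55  0.47  2.28] 0.0002
-0.007041900806244099 -0.0008814030997445289
```

View pics/scene13c.png

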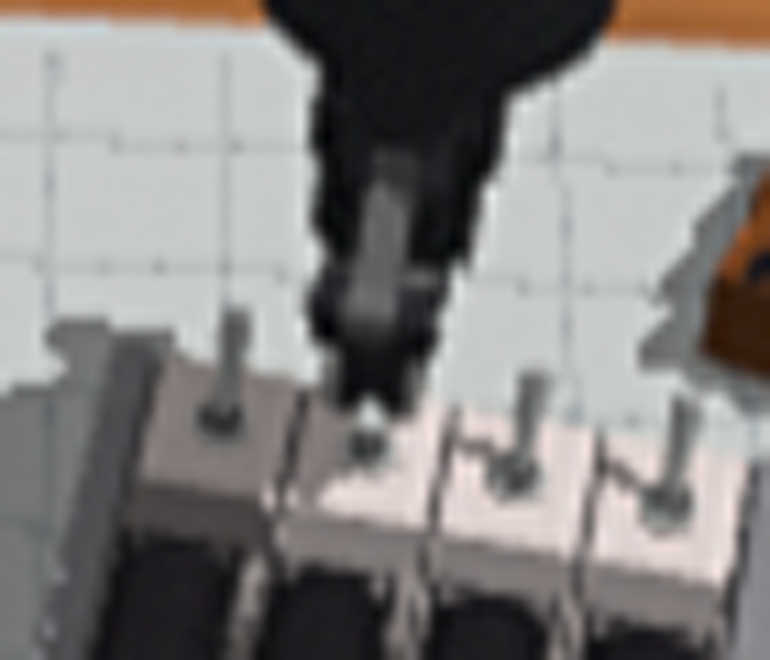

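Call:
servo_tool --targets '[0.002,-0.0004,0,0,255,0.003,-0.0005,0,0,255,0.003,-0.0005,0,0,255]'

```text
clock: 19.42
ee_pos: [0.5242, 0.1893, 0.0507]
orientation: [[0.172, 0.985, -0.007], [0.985, -0.172, -0.001], [-0.003, -0.007, -1.0]]
ft_force: [-12.4, 1.4, 8.4]
gripper_width: -0.0001
```

Call:
servo_tool --targets '[-0.005,0.001,0,0,255,-0.015,0.003,0,0,255,-0.03,0.005,0,0,255,-0.045,0.008,0,0,255,-0.05,0.009,0.03,0,255,-0.05,0.009,0.07,0,255,-0.05,0.009,0.11,0,255,-0.03,-0.03,0.13,0,255,-0.03,-0.07,0.15,0,255,-0.03,-0.11,0.15,0,255,-0.03,-0.15,0.15,0,255,-0.03,-0.19,0.15,0,255,-0.03,-0.22,0.15,0,255,-0.03,-0.22,0.15,0,255]'

```text
clock: 20.58
ee_pos: [0.4985, -0.0409, 0.201]
orientation: [[0.186, 0.983, 0.0], [0.983, -0.186, -0.005], [-0.005, 0.001, -1.0]]
ft_force: [-0.7, 0.1, -0.7]
gripper_width: 0.0
```

```bash
python3 l2.py 14; python3 - <<'E'
from h import *
im=optics.camera("top")[:,:,::-1];cv2.imwrite("pics/top14.png",im);overlay(im,[],228,160,85,85,8,"pics/top14c.png")
I=cv2.imread("pics/scene14.png");overlay(I,[],330,175,90,85,8,"pics/scene14d.png")
E
```

```text
[ 0.4985 -0.0409  0.201 ] 20.5833 [-0.67  0.07 -0.73] 0.0
0.00808984108546861 -0.23213412452248372
```

View pics/scene14d.png

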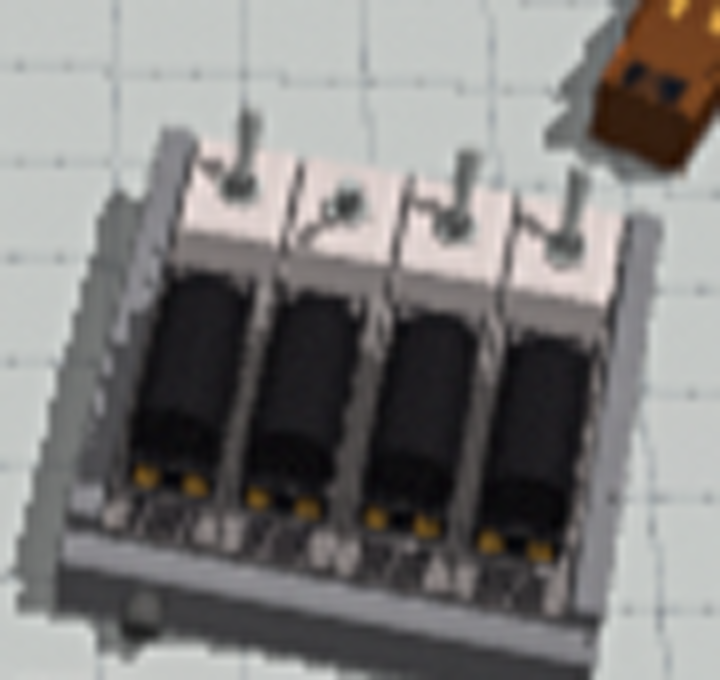

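View pics/top14c.png

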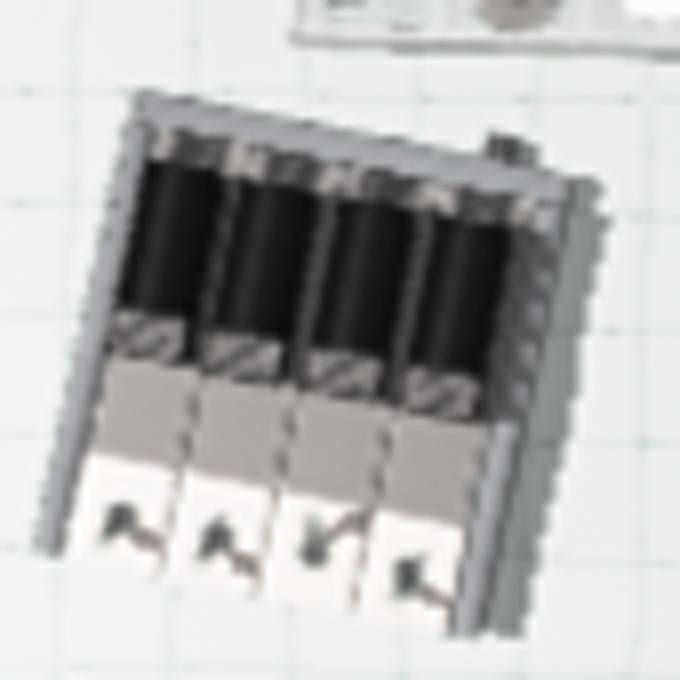

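View pics/scene14.png

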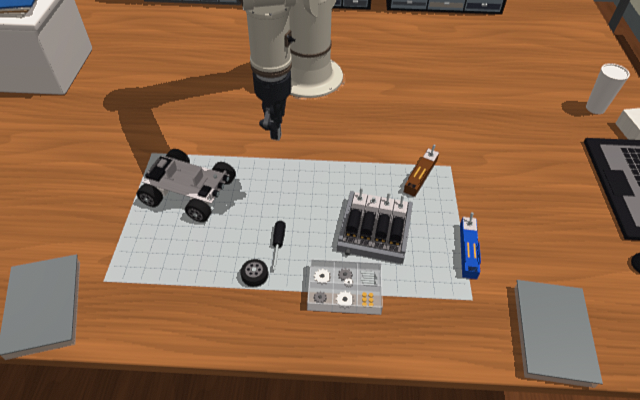

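```bash
python3 - <<'E'
from h import *
bay=np.array([.6136,.1744]);yaw=np.radians(-10);p=(*bay,yaw)
def tip(a,y=0): 
    return [-.084+.03*np.sin(a),y,.028+.03*np.cos(a)]
for n,off in(("top",(228,160)),("scene",(330,175))):
    for y in(-.033,0,.033,.066):
        f=lambda X:((proj(n,tf(p,[X]))[0]-off+.5)*8-.5).round(0)
        print(n,y,"hinge",f([-.084,y,.028]),"off",f(tip(-.4,y)),"0.3",f(tip(.2,y)),"on",f(tip(.4,y)))
for n,off in(("top",(228,160)),("scene",(330,175))):
    I=cv2.imread(f"pics/{n}14.png"); bb=((258,215,32,28) if n=="top" else (350,185,60,28)); overlay(I,[],*bb,13 if n=="scene" else 20,f"pics/{n}_sw.png")
E
```

```text
top -0.033 hinge [404. 571.] off [391. 605.] 0.3 [402. 552.] on [405. 535.]
top 0 hinge [308. 552.] off [293. 585.] 0.3 [303. 532.] on [307. 515.]
top 0.033 hinge [212. 533.] off [195. 566.] 0.3 [205. 513.] on [209. 496.]
top 0.066 hinge [116. 515.] off [ 96. 547.] 0.3 [107. 494.] on [111. 477.]
scene -0.033 hinge [240. 200.] off [253. 111.] 0.3 [244. 151.] on [240. 169.]
scene 0 hinge [348. 220.] off [363. 131.] 0.3 [354. 170.] on [350. 189.]
scene 0.033 hinge [456. 239.] off [472. 150.] 0.3 [465. 190.] on [462. 209.]
scene 0.066 hinge [566. 259.] off [583. 170.] 0.3 [577. 210.] on [574. 229.]
```

View pics/scene_sw.png

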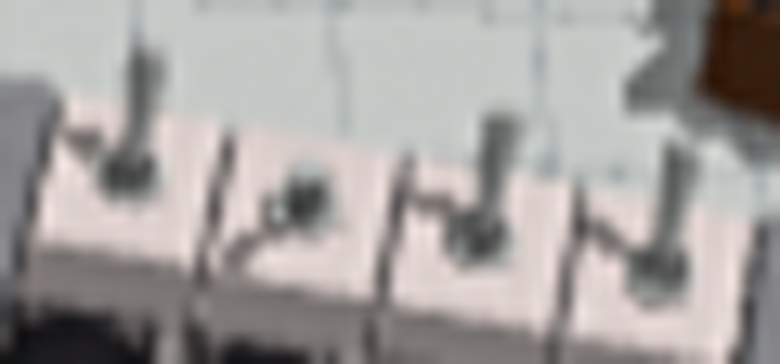

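View pics/top_sw.png

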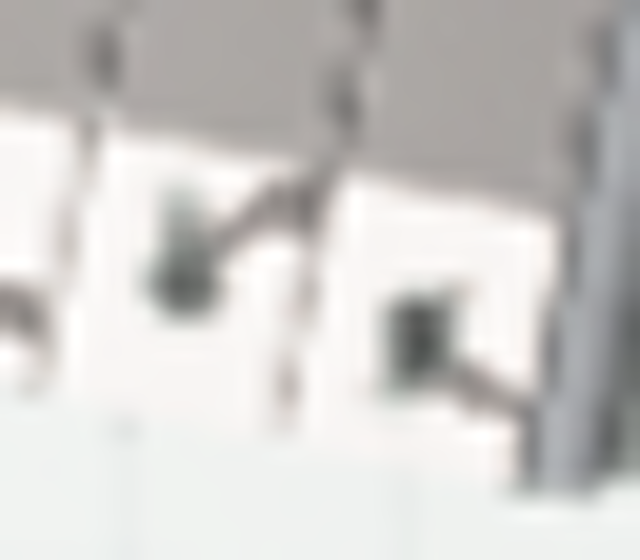

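```bash
python3 - <<'E'
from h import *
from station import ctrl,sensors
a=cv2.imread("pics/scene0.png").astype(float).mean(2);b=cv2.imread("pics/scene14.png").astype(float).mean(2)
for nm,(x,y,w,h) in dict(rover_wheels=(136,185,80,40),wheel=(238,255,35,35),driver=(268,215,20,58),tray=(300,258,90,55),brown=(400,145,42,52),blue=(455,210,30,70)).items():
    A=a[y:y+h,x:x+w];B=b[y:y+h,x:x+w]
    print(nm,abs(A-B).max(),cv2.phaseCorrelate(A,B)[0])
print(sensors.observe()["clock"]); print(ctrl.close_job())
E
```

```text
rover_wheels 86.66666666666667 (-0.17098877228825415, 0.010436056236969193)
wheel 8.333333333333343 (0.0017734105468427686, 0.02118685083110705)
driver 9.0 (0.012708322550098572, 0.046870521925786335)
tray 8.666666666666657 (-0.006519255460553097, -0.02558913304628163)
brown 9.0 (0.5251248449768191, 0.0014912849285444452)
blue 8.666666666666657 (0.007598786463770324, 0.01277239900667837)
20.6833
the job is handed in; nothing more can be done
None
```

The flat pack is now in the free charger bay with that bay's switch on, and I handed the job in at 20.7 s.

**What I did:** I lifted the pack out of the rover by its sides and set it down on the desk. I then took it again by its ends and lowered it into the bay until it touched the floor at about 6 N. After letting go, I pushed that bay's switch over until it hit its stop at about 12 N, and moved the arm clear.

**What the last checks showed:**
- **Pack:** the pictures show it on the bay floor with its thumb step towards the switches. Its contacts line up with the neighbouring packs to about 0.2 pixel, roughly 0.5 mm.
- **Switch:** the lever tip sits where the "on" position should appear, within 1 pixel. The other three switches still look off.
- **Other things on the desk:** the driver, spare wheel, parts tray and blue look-alike matched the first picture.

**Checks that disagreed:**
- **Rover:** the image comparison gave a shift of -0.17 pixel and some large brightness differences. I put this down to the missing pack and the arm's shadow, but did not check it further.
- **Brown look-alike:** it gave a shift of 0.5 pixel, but its pixels barely changed and the arm never went near it.
- **Cameras:** the two cameras placed the bay about 2 to 3 mm apart. I corrected this by comparing with the gripper's own position before lowering the pack.

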